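# Box up tea tins on the bench scale

### The arm

A 6-joint arm with a two-finger parallel gripper is mounted at the origin on the work surface. World frame = base frame: x ahead of the robot, y to its left, z up, the work surface at z = 0. Lengths are in mm, angles in rad, forces in N, time in s.
With the tool pointing down it reaches from about 275 to 1000 mm from the base axis. Payload 8.4 kg.
Tool frame: the origin (TCP) lies at the very end of the fingers, on their centre line; the grasp point (between the pads) lies 19 mm behind it; z points along the fingers, y is the direction in which the jaws open and shut (so a half turn about z gives the same grasp; the last joint's range is limited). The gripper opens to 85 mm and grips with 20 to 120 N. Pads are 22 mm wide; open, the fingers measure 114 mm over their backs; the gripper's body (76 mm by 85 mm) begins 54 mm behind the grasp point. The pads swing forward as they close: fully open they stand 13 mm farther back than shut.
Start: joints at [-1.135, 0.353, 1.633, -0, 1.155, -0.002], TCP at [264.966, -566.057, 208.181] pointing down, gripper open.
Joint ranges: [-2.63, 2.63], [-0.92, 2.1], [0.06, 2.66], [-1.3, 4.44], [0, 2.69], [-3.02, 3.02]. Speed limits (rad/s): [2.22, 2.22, 2.79, 3.14, 3.14, 3.14].

### API

Orientations are given as [roll, pitch, yaw] about the fixed x, y, z axes, in that order (R = Rz(yaw) Ry(pitch) Rx(roll)).
In Python, from rig import sense, grab_frame, get_calibration, sign_off, boxes_of, trace gives the robot as it stands.
- The arm moves only by the tool servo_tool, never from a script. Its argument "rows" is a list of rows, each a list of 3 entries, a list of its own where there are three numbers: the finger opening in mm, from 0 to 85.4, then the shift along the tool's x, y, z in mm, then the turn, a rotation vector about the tool's x, y, z in degrees. A call has 1 to 8 rows; each row shifts and turns the commanded pose from where the row before left it, along the tool's axes as they then stand; what a row does not reach is not made up. A row lasts 1/8 s, in which the tool goes at most 62.5 mm and 10.7 degrees, less where a joint would pass 70% of its speed; a pose out of reach is approached as far as the arm can. A call is refused whole if a number of a shift passes 62.5 or a number of a turn 10.7, either way. A call with a gripper value outside its range is refused whole. The fingers move at their own pace and stop on an object; "force" is the grip in N (left out, the last holds). Time passes only in rows, so rows that do not move let the fingers close. It gives the time, the measured TCP pose, the force and the opening at its end, in the units of the state.
- sense(): the state, without advancing time (a new reading comes with each control period).
- grab_frame(name): name is "scene" or "top"; returns the picture (420x560x3 uint8, blue, green, red); there is no depth.
- get_calibration(name): a dict with "intrinsics" (3x3 intrinsics, pixels), "world_to_cam" (4x4, takes a point from world to camera coordinates). Camera axes: x right, y down, z forward; pixel columns grow to the right and rows downward; lengths in mm; the calibration is good to about 2 mm. A picture is of the moment at which its call begins. get_calibration takes no time and is no camera call.
- sign_off(): hands the job in, once; it reports no verdict.
Trained networks look in the newest picture that a camera, given by its name, has taken for a name from the list of things; names that differ only in an ending like _2 or _b are one class to them, and where a whole thing is asked for, a point or a joint stands for the part that bears it (a point fixed in the world has none). Each returns a list of dicts, best first, with "conf" (0 to 1); they miss things now and then, are a little off and sometimes report something else, mostly with a low value. They report only what shows in the picture. A call takes as long as a camera call.
- boxes_of(camera, thing): "centre" ([x, y, z] in mm, in the coordinates of the camera as it stood for that picture, good to about 4 mm: the middle of the surface that is visible of it).
- trace(camera, thing): "mask" (420x560 bool, what is visible of it).
The state is a dict: "clock": time; "qpos": joint angles; "qvel": joint speeds; "joint_efforts": joint torques, N m; "eef_pos": TCP position; "tcp_rot": TCP orientation; "contact_force": force on the tool from outside, world axes, zero at the start; "wrist_torque": the same for the moment, N m; "opening": opening from 0.0 (shut) to 1.0 (fully open).
Only numpy, scipy, OpenCV 4.12 (cv2) and the standard library are available. Lean on these libraries where they do the work, as an engineer would, in place of code of your own. Each camera call takes 0.05 s, during which the arm holds its last target. There are 200 camera calls.

### The job

Clear the bench scale by standing its steel check weight upright in the middle of the round rubber pad, then set the empty wooden box upright in the middle of the weighing plate, long side along the plate's long side, and with the box empty and let go press the tare button. After that put every tea tin on the bench into the box, never pressing tare with a tin in it, and close the box with its lid, flush with the box all round; the box stays on the scale, and the other things on the bench are left where they are.

Things in the scene. Friction and masses are not known exactly. Their poses are not given: they have to be found in the camera images.
- plate (a point): Centre of the top face of the bench scale's steel weighing plate, 190 mm (x) by 210 mm (y), 45 mm above the bench, level. The scale is fixed to the bench. Its own -x points towards its console, which is 34 mm high, 170 mm wide and reaches from 85 to 170 mm before this point; nothing else on the scale stands higher than the plate.
- tare_top (a point): Centre of the top face of the tare button, a black round push button 30 mm across in a low grey housing on the scale's console, beside the display; it is pressed straight down. In the plate's frame it lies 130 mm before (-x) and 45 mm to the right (-y) of the plate's centre.
- tare (a joint): Tare button travel: 0 up, 0.006 m fully down (about 5 N); it springs back. It counts as pressed beyond 0.004.
- box_c (a point): Open wooden gift box, 140 mm (x) by 190 mm (y), 72 mm high, walls and floor 8 mm thick (inside 124 x 174 x 64 mm), about 0.32 kg. The point is its centre, 36 mm above its underside; z up to the open side, y along the long side. It can be carried by pinching a wall from above.
- lid_c (a point): The box's flat wooden lid: plate 140 mm (x) by 190 mm (y), 10 mm thick, with no lip, and on top a wooden grip bar 20 mm wide (x), 70 mm long (y), 28 mm high at the middle; about 0.2 kg. The point is its centre, 19 mm above the underside of the plate; y along the long side. Lying on the box its edges match the box's outside.
- weight_c (a point): Steel check weight, 0.5 kg: upright cylinder of diameter 44 mm up to 44 mm height, then a neck and a knob of diameter 26 mm between 58 and 68 mm; 72 mm high in all. The point is on its axis, 36 mm above its underside. It stands on the weighing plate at the start.
- pad_top (a point): Centre of the top face of the check weight's round black rubber pad, diameter 90 mm, 4 mm thick, fixed on the bench.
- tin_1_c (a point): Sealed round metal tea tin with a paper band, upright cylinder of diameter 50 mm and height 60 mm, about 0.12 kg. The point is its centre, 30 mm above its underside; z is the tin's axis. There are two or three such tins in a run (an absent one has no pose).
- tin_2_c (a point): Sealed round metal tea tin with a paper band, upright cylinder of diameter 50 mm and height 60 mm, about 0.12 kg. The point is its centre, 30 mm above its underside; z is the tin's axis. There are two or three such tins in a run (an absent one has no pose).
- tin_3_c (a point): Sealed round metal tea tin with a paper band, upright cylinder of diameter 50 mm and height 60 mm, about 0.12 kg. The point is its centre, 30 mm above its underside; z is the tin's axis. There are two or three such tins in a run (an absent one has no pose).
- tape: Bystander: roll of packing tape standing flat, 72 mm across, 48 mm high; origin under its centre.
- scoop: Bystander: steel spoon 200 mm long lying on the bench beyond the scale; origin at its underside.
- jar: Bystander: glass jar with a steel cap, 72 mm across, 110 mm high; origin under its centre.
- bowl: Bystander: steel bowl, 120 mm across, 45 mm high, not used in this job; origin under its centre.
- carton: Bystander: small closed carton 70 x 100 x 90 mm; origin under its centre.
- brush: Bystander: bench brush 190 mm long lying beyond the scale; origin at its underside.
- caddy: Bystander: square dark steel caddy 60 x 60 x 100 mm; origin under its centre.

How it is judged (in metres and radians):
On the way, in this order (a step that is already met when the one before it is completed fails the run):
1. the check weight stands on its pad, let go (horizontal distance between weight_c and pad_top below 0.025 m and height (world z) of weight_c below 0.045 m and angle between weight_c's own z axis and vertical below 0.1 rad and contact force between the fingers and weight below 0.1 N), for 0.2 s.
2. the empty box stands in the middle of the weighing plate, let go (horizontal distance between box_c and plate below 0.03 m and z of box_c in the frame of plate between -0.04 and 0.04 m and angle between box_c's own z axis and vertical below 0.06 rad and angle between the y axis of box_c and the y axis of plate, either way round below 0.2 rad and not (x of tin_1_c in the frame of box_c between -0.06 and 0.06 m and y of tin_1_c in the frame of box_c between -0.085 and 0.085 m and z of tin_1_c in the frame of box_c between -0.02 and 0.02 m) and not (x of tin_2_c in the frame of box_c between -0.06 and 0.06 m and y of tin_2_c in the frame of box_c between -0.085 and 0.085 m and z of tin_2_c in the frame of box_c between -0.02 and 0.02 m) and not (x of tin_3_c in the frame of box_c between -0.06 and 0.06 m and y of tin_3_c in the frame of box_c between -0.085 and 0.085 m and z of tin_3_c in the frame of box_c between -0.02 and 0.02 m) and contact force between the fingers and box below 0.1 N), for 0.2 s.
3. tare is pressed while the box stands empty on the plate and nothing holds it (all of step 2 and value of joint tare above 0.004 m), for 0.02 s.
4. all the tins present are in the box on the scale (horizontal distance between box_c and plate below 0.03 m and z of box_c in the frame of plate between -0.04 and 0.04 m and angle between box_c's own z axis and vertical below 0.06 rad and angle between the y axis of box_c and the y axis of plate, either way round below 0.2 rad and x of tin_1_c in the frame of box_c between -0.06 and 0.06 m and y of tin_1_c in the frame of box_c between -0.085 and 0.085 m and z of tin_1_c in the frame of box_c between -0.02 and 0.02 m and x of tin_2_c in the frame of box_c between -0.06 and 0.06 m and y of tin_2_c in the frame of box_c between -0.085 and 0.085 m and z of tin_2_c in the frame of box_c between -0.02 and 0.02 m and x of tin_3_c in the frame of box_c between -0.06 and 0.06 m and y of tin_3_c in the frame of box_c between -0.085 and 0.085 m and z of tin_3_c in the frame of box_c between -0.02 and 0.02 m), for 0.2 s.
At the end, for the whole second after the job is handed in: Weight upright within 25 mm of the pad's centre; box upright within 30 mm of the plate's centre and 0.2 rad of its direction; every tin present inside the box; lid flat on the rim, within 10 mm of the box's centre and 0.1 rad of its direction; tare up; all at rest (all of step 4 and horizontal distance between weight_c and pad_top below 0.025 m and height (world z) of weight_c below 0.045 m and angle between weight_c's own z axis and vertical below 0.1 rad and horizontal distance between lid_c and box_c below 0.01 m and angle between the y axis of lid_c and the y axis of box_c, either way round below 0.1 rad and z of lid_c in the frame of box_c between 0.05 and 0.06 m and angle between the z axis of lid_c and the z axis of box_c, either way round below 0.04 rad and value of joint tare below 0.003 m and linear speed of each of box, lid, weight, tin_1, tin_2, tin_3 below 0.02 m/s); the robot touches nothing.
It fails at once if tare is pressed while a tin is in the box (value of joint tare above 0.003 m and ((x of tin_1_c in the frame of box_c between -0.06 and 0.06 m and y of tin_1_c in the frame of box_c between -0.085 and 0.085 m and z of tin_1_c in the frame of box_c between -0.02 and 0.02 m) or (x of tin_2_c in the frame of box_c between -0.06 and 0.06 m and y of tin_2_c in the frame of box_c between -0.085 and 0.085 m and z of tin_2_c in the frame of box_c between -0.02 and 0.02 m) or (x of tin_3_c in the frame of box_c between -0.06 and 0.06 m and y of tin_3_c in the frame of box_c between -0.085 and 0.085 m and z of tin_3_c in the frame of box_c between -0.02 and 0.02 m))).
It fails at once if a bystander is moved more than 30 mm (distance of any of tape, scoop, jar, bowl, carton, brush, caddy from where it was at the start of the episode above 0.03 m).
Of tin_1, tin_2, tin_3 only 2 to 3 are there at a start; the rules pass over those that are not, and their reading is None.
At some moment in a run one of tin_1, tin_2, tin_3, lid may be knocked a few centimetres aside while the robot is not near it.
Once in a run the grip may slacken for a moment while it holds something.
It also fails if it takes over 208 s, if anything falls off the work surface, if the arm or the gripper's body presses on something with over 40 N, if the wrist force passes 120 N, or if a joint passes its speed limit or range.

## Working session

There is one attempt and no reset: what is moved stays moved. The work goes in short steps, Python scripts to look and compute and a tool call to move; the robot and the scene stay as the last step left them, time stands still between calls to the robot, and variables do not carry over. Pictures are saved under pics/ and viewed, about 12 in all and at most 16, crops included, and the job is handed in when it is done.

Besides the shell and the picture viewer there is one more tool, called after "Call:" as name([rows], argument=value, ...), one row to a line, values as JSON. servo_tool: Moves the arm, as the interface text tells. Its arguments: {"type":"object","properties":{"rows":{"type":"array","items":{"type":"array"}},"force":{"type":"number"}},"required":["rows"]}

```bash
ls; mkdir -p pics; cat > h.py <<'E'
import numpy as np, cv2
from rig import *
def w(cam,c):
    T=np.linalg.inv(np.array(get_calibration(cam)["world_to_cam"])); return (T@np.r_[c,1])[:3]
def ray(cam,uv,z):
    C=get_calibration(cam);K=np.array(C["intrinsics"]);T=np.linalg.inv(np.array(C["world_to_cam"]))
    d=T[:3,:3]@np.linalg.solve(K,[uv[0],uv[1],1]);o=T[:3,3];return o+d*(z-o[2])/d[2]
def proj(cam,p):
    C=get_calibration(cam);K=np.array(C["intrinsics"]);T=np.array(C["world_to_cam"])
    q=K@(T@np.r_[p,1])[:3];return q[:2]/q[2]
def mrect(cam,thing,z,i=0):
    m=trace(cam,thing)
    out=[]
    for t in m:
        k=cv2.findContours(t["mask"].astype(np.uint8),cv2.RETR_EXTERNAL,cv2.CHAIN_APPROX_NONE)[0]
        k=max(k,key=cv2.contourArea)[:,0]
        P=np.array([ray(cam,p,z)[:2] for p in k],np.float32)
        r=cv2.minAreaRect(P); out.append((round(t["conf"],2),np.round(r[0],1),np.round(r[1],1),round(r[2],1)))
    return out
def snap(cam,n):
    f=grab_frame(cam);cv2.imwrite(f"pics/{n}.png",f);return f
E
python3 - <<'E'
from h import *
s=sense();print({k:np.round(v,3) for k,v in s.items()})
for c in("scene","top"):
    snap(c,c+"0");C=get_calibration(c);print(c,np.round(np.linalg.inv(np.array(C["world_to_cam"])),2).tolist(),C["intrinsics"])
    for t in ["plate","tare","box_c","lid_c","weight_c","pad_top","tin_1_c","tape","jar","bowl","carton","caddy","scoop","brush"]:
        print(t,[(round(b["conf"],2),np.round(w(c,b["centre"])).tolist()) for b in boxes_of(c,t)])
E
```

```text
pics
{'clock': np.float64(0.0), 'qpos': array([-1.135,  0.354,  1.634, -0.   ,  1.155, -0.002]), 'qvel': array([ 0.   , -0.   , -0.003, -0.002, -0.001, -0.002]), 'joint_efforts': array([ 1.0000e-03, -6.0525e+01, -3.4206e+01,  0.0000e+00,  1.0000e-02,
        0.0000e+00]), 'eef_pos': array([ 264.757, -565.588,  207.473]), 'tcp_rot': array([-3.14 ,  0.   ,  0.438]), 'contact_force': array([-0.76 , -0.495, -0.218]), 'wrist_torque': array([-0.02 , -0.003, -0.006]), 'opening': np.float64(0.998)}
scene [[0.2, 0.84, -0.5, 1255.83], [0.98, -0.17, 0.11, -157.73], [0.0, -0.51, -0.86, 1265.22], [0.0, 0.0, 0.0, 1.0]] [[432.22342553   0.         281.3417349 ]
 [  0.         432.22342553 211.68515046]
 [  0.           0.           1.        ]]
plate [(0.55, [746.0, -198.0, 21.0])]
tare [(0.62, [617.0, 320.0, 10.0])]
box_c [(0.96, [599.0, -322.0, 19.0])]
lid_c [(0.57, [614.0, 319.0, 13.0]), (0.48, [379.0, 2.0, 32.0])]
weight_c [(0.71, [565.0, -527.0, 88.0]), (0.57, [563.0, 28.0, 93.0])]
pad_top [(0.77, [439.0, 368.0, 2.0])]
tin_1_c [(0.82, [432.0, -354.0, 61.0])]
tape [(0.6, [381.0, 1.0, 34.0])]
ja
[... 666 characters left out ...]
 48.0]), (0.39, [420.0, -348.0, 60.0])]
tare [(0.63, [467.0, -33.0, 56.0])]
box_c [(0.56, [612.0, -322.0, 10.0])]
lid_c [(0.61, [605.0, 323.0, 10.0]), (0.24, [539.0, 575.0, 19.0])]
weight_c []
pad_top [(0.71, [434.0, 365.0, 5.0])]
tin_1_c [(0.65, [419.0, -349.0, 60.0]), (0.43, [437.0, 368.0, 6.0])]
tape [(0.45, [369.0, 5.0, 50.0]), (0.3, [603.0, 325.0, 12.0])]
jar [(0.7, [546.0, -517.0, 109.0]), (0.3, [744.0, -194.0, 17.0])]
bowl [(0.8, [535.0, 575.0, 20.0])]
carton [(0.55, [388.0, 557.0, 92.0])]
caddy [(0.96, [774.0, 165.0, 99.0]), (0.53, [410.0, -221.0, 61.0])]
scoop [(0.75, [603.0, 326.0, 11.0]), (0.64, [760.0, 2.0, 19.0]), (0.35, [368.0, 6.0, 51.0])]
brush [(0.78, [744.0, -197.0, 15.0])]
```

View pics/scene0.png

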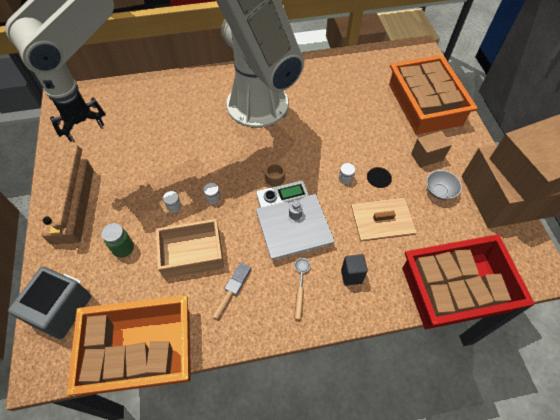

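View pics/top0.png

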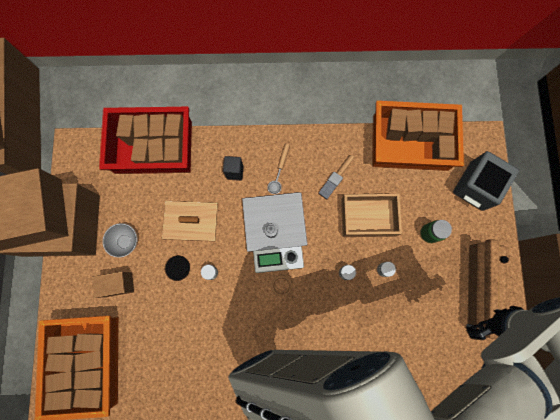

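```bash
python3 - <<'E'
from h import *
grab_frame("top")
for t,z in [("plate",45),("box_c",72),("lid_c",10),("pad_top",4),("tin_1_c",60),("tare",50),("weight_c",117)]: print("top",t,mrect("top",t,z))
grab_frame("scene")
for t,z in [("plate",45),("box_c",72),("lid_c",10),("pad_top",4),("tin_1_c",60),("weight_c",117)]: print("scene",t,mrect("scene",t,z))
E
```

```text
top plate [(0.79, array([554.9,  21.8]), array([271.7, 212.6]), 5.1)]
top box_c [(0.68, array([ 606.8, -309.8]), array([202.4, 150.3]), 89.0)]
top lid_c [(0.66, array([606.9, 327.3]), array([190.4, 140.3]), 87.0)]
top pad_top []
top tin_1_c [(0.62, array([ 421.8, -352.3]), array([58.5, 50.4]), 89.0)]
top tare [(0.38, array([468.3, -33.6]), array([27.5, 24. ]), 89.0)]
top weight_c [(0.74, array([463.2, -31.9]), array([26.1, 22.7]), 89.0), (0.43, array([549.8,  33.8]), array([36.3, 43.3]), 89.2)]
scene plate [(0.6, array([564.4,  20.6]), array([267.6, 211.7]), 4.6)]
scene box_c [(0.92, array([ 623.9, -313.7]), array([190.7, 175.1]), 88.6)]
scene lid_c []
scene pad_top [(0.78, array([440.1, 368.1]), array([87.6, 87. ]), 45.8), (0.58, array([ 393.1, -228. ]), array([87.6, 53.3]), 1.7)]
scene tin_1_c [(0.64, array([ 438.2, -354.3]), array([86. , 49.9]), 11.5)]
scene weight_c [(0.72, array([583.5,  26.3]), array([37.5, 65.6]), 78.1), (0.66, array([809.5, 147.7]), array([77.1, 89.9]), 83.2)]
```

Scene view: tins at (172,202), (211,194), (347,174); weight on the plate at (295,212); pad at (379,177); lid at (384,218); box at (190,248). Top view: tins at (348,271), (388,269), (208,271); weight (270,229); pad (177,267). There are three tins. I'll take one enlarged top crop for precise positions.

```bash
python3 - <<'E'
from h import *
f=cv2.imread("pics/top0.png")
a=cv2.resize(f[185:285,150:310],None,fx=5,fy=5,interpolation=cv2.INTER_CUBIC)[:, :800]
cv2.imwrite("pics/c1.png",a)
b=cv2.resize(f[185:285,320:420],None,fx=6,fy=6,interpolation=cv2.INTER_CUBIC)
cv2.imwrite("pics/c2.png",b)
E
```

```text
(no output)
```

View pics/c1.png

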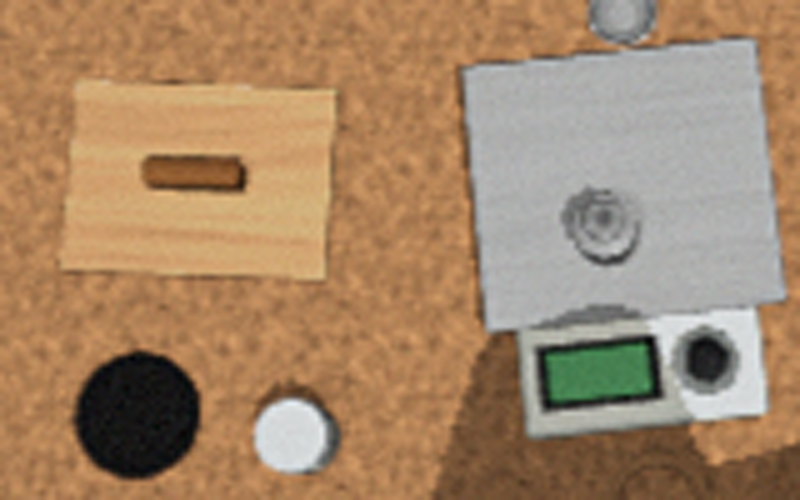

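View pics/c2.png

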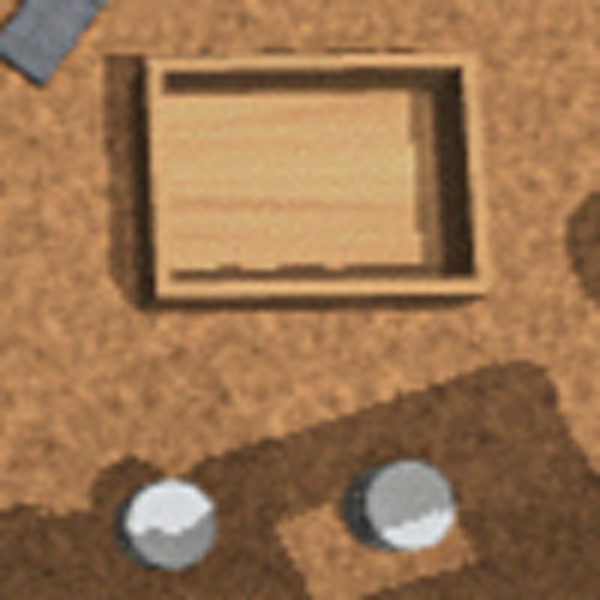

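Crops: the box rim corners, plate corners, lid corners, tin tops, pad and weight knob all show clearly, so I'll convert them to world positions.

```bash
python3 - <<'E'
from h import *
def c1(p,z): return ray("top",(p[0]/5+150-.4,p[1]/5+185-.4),z)[:2]
def c2(p,z): return ray("top",(p[0]/6+320-.4,p[1]/6+185-.4),z)[:2]
def q(P):
    P=np.array(P);c=P.mean(0);r=cv2.minAreaRect(P.astype(np.float32));e=(P[0]+P[3]-P[1]-P[2]);e2=(P[0]+P[1]-P[2]-P[3])
    print(np.round(c,1),"len y",np.round(np.hypot(*e)/2,1),"x",np.round(np.hypot(*e2)/2,1),"yaw",np.degrees(np.arctan2(-e[0],e[1])).round(1),np.degrees(np.arctan2(e2[1],e2[0])).round(1))
print("box");q([c2(p,72) for p in[(147,58),(478,55),(489,293),(155,298)]])
print("lid");q([c1(p,10) for p in[(77,82),(335,90),(325,278),(62,268)]]);print(c1((193,172),38))
print("plate");q([c1(p,45) for p in[(462,66),(755,40),(785,298),(488,330)]])
for n,f,p,z in[("tare",c1,(706,357),45),("weight",c1,(604,217),117),("pad",c1,(137,414),4),("tin3",c1,(291,435),60),("tin1",c2,(172,524),60),("tin2",c2,(408,505),60)]: print(n,f(p,z).round(1))
for n,uv,z in[("weight",(295,203),117),("tin1",(211,187),60),("tin2",(171,195),60),("tin3",(347,168),60)]:print("scene",n,ray("scene",uv,z).round(0))
E
```

```text
box
[ 608.5 -316.1] len y 190.5 x 139.3 yaw -0.3 -1.1
lid
[607. 327.] len y 187.7 x 136.4 yaw -3.0 -2.3
[606.96924882 325.1651801 ]
plate
[593.6  22.7] len y 207.3 x 186.3 yaw 4.7 5.3
tare [470.4 -33.1]
weight [558.1  34. ]
pad [440.  368.6]
tin3 [421.3 248.9]
tin1 [ 412.3 -225.7]
tin2 [ 420.7 -359.2]
scene weight [559.  32. 117.]
scene tin1 [ 407. -223.   60.]
scene tin2 [ 413. -357.   60.]
scene tin3 [419. 248.  60.]
```

Call:
servo_tool([
  [85,[0,0,0],[0,0,-9.3]],
  [85,[0,0,0],[0,0,-9.3]],
  [85,[0,0,0],[0,0,-9.3]],
  [85,[0,0,0],[0,0,-9.3]],
  [85,[0,0,0],[0,0,-9.3]],
  [85,[0,0,0],[0,0,-9.3]],
  [85,[0,0,0],[0,0,-9.1]],
], force=60)

```text
clock: 3.12
eef_pos: [265.0, -566.0, 208.2]
tcp_rot: [-3.142, -0.0, 1.576]
contact_force: [-0.4, 0.2, 0.9]
opening: 0.993
```

Call:
servo_tool([
  [70,[50,24,0],[0,0,0]],
  [70,[50,24,0],[0,0,0]],
  [70,[50,24,0],[0,0,0]],
  [70,[50,24,0],[0,0,0]],
  [70,[50,24,0],[0,0,0]],
  [70,[50,24,0],[0,0,0]],
  [70,[50,24,0],[0,0,0]],
  [70,[50,24,0],[0,0,0]],
])

```text
clock: 4.12
eef_pos: [457.8, -164.5, 208.5]
tcp_rot: [3.141, 0.0, 1.57]
contact_force: [0.7, -0.1, -0.1]
opening: 0.817
```

Call:
servo_tool([
  [70,[50,24,0],[0,0,0]],
  [70,[50,24,0],[0,0,0]],
  [70,[50,24,0],[0,0,0]],
  [70,[50,24,0],[0,0,0]],
  [70,[0,0,0],[0,0,0]],
  [70,[0,0,0],[0,0,0]],
])

```text
clock: 4.88
eef_pos: [552.7, 33.8, 208.0]
tcp_rot: [-3.141, 0.0, 1.571]
contact_force: [-0.1, -0.1, -0.5]
opening: 0.821
```

Call:
servo_tool([
  [70,[0,6,50],[0,0,0]],
  [70,[0,0,50],[0,0,0]],
  [70,[0,0,30],[0,0,0]],
  [70,[0,0,15],[0,0,0]],
  [70,[0,0,8],[0,0,0]],
  [70,[0,0,0],[0,0,0]],
  [30,[0,0,0],[0,0,0]],
  [30,[0,0,0],[0,0,0]],
])

```text
clock: 5.88
eef_pos: [559.4, 33.9, 56.8]
tcp_rot: [3.141, 0.0, 1.571]
contact_force: [-5.2, -0.8, 10.3]
opening: 0.478
```

Call:
servo_tool([
  [30,[0,0,0],[0,0,0]],
  [30,[0,0,0],[0,0,0]],
  [30,[0,0,0],[0,0,0]],
  [30,[0,0,-20],[0,0,0]],
  [30,[0,0,-40],[0,0,0]],
  [30,[0,0,-40],[0,0,0]],
  [30,[0,0,0],[0,0,0]],
])

```text
clock: 6.75
eef_pos: [561.3, 34.1, 158.4]
tcp_rot: [3.135, -0.0, 1.571]
contact_force: [0.0, 0.4, -4.8]
opening: 0.476
```

Call:
servo_tool([
  [30,[30,-11,0],[0,0,0]],
  [30,[50,-18,0],[0,0,0]],
  [30,[50,-18,0],[0,0,0]],
  [30,[50,-18,0],[0,0,0]],
  [30,[50,-18,0],[0,0,0]],
  [30,[50,-18,0],[0,0,0]],
  [30,[35,-13,0],[0,0,0]],
  [30,[20,-7,0],[0,0,0]],
])

```text
clock: 7.75
eef_pos: [436.6, 370.0, 153.8]
tcp_rot: [-3.14, 0.001, 1.572]
contact_force: [-0.1, 0.3, -4.6]
opening: 0.485
```

Call:
servo_tool([
  [30,[0,0,0],[0,0,0]],
  [30,[0,0,40],[0,0,0]],
  [30,[0,0,40],[0,0,0]],
  [30,[0,0,20],[0,0,0]],
  [30,[0,0,10],[0,0,0]],
  [30,[0,0,0],[0,0,0]],
  [30,[0,0,0],[0,0,0]],
])

```text
clock: 8.62
eef_pos: [439.0, 369.1, 46.1]
tcp_rot: [3.14, -0.001, 1.57]
contact_force: [-0.4, 1.0, -3.3]
opening: 0.48
```

Call:
servo_tool([
  [30,[0,0,15],[0,0,0]],
  [30,[0,0,8],[0,0,0]],
  [30,[0,0,4],[0,0,0]],
  [30,[0,0,0],[0,0,0]],
  [30,[0,0,0],[0,0,0]],
])

```text
clock: 9.25
eef_pos: [438.4, 369.0, 18.3]
tcp_rot: [3.141, -0.0, 1.571]
contact_force: [-0.6, 0.4, -4.8]
opening: 0.479
```

```bash
python3 - <<'E'
from h import *
s=snap("scene","s1");a=cv2.resize(s[130:230,310:410],None,fx=4,fy=4,interpolation=cv2.INTER_CUBIC)
cv2.imwrite("pics/s1c.png",a);print(sense()["eef_pos"],sense()["contact_force"])
E
```

```text
[438.39386881 369.06557381  18.42705174] [ 0.40814131  0.36695914 -4.68625011]
```

View pics/s1c.png

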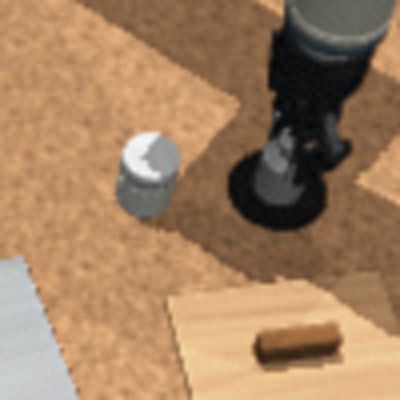

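The picture shows the weight upright in the fingers, just over the middle of the pad, at about (280,185) in the crop. I'll lower it until it makes contact.

Call:
servo_tool([
  [30,[0,0,1.5],[0,0,0]],
  [30,[0,0,0],[0,0,0]],
  [30,[0,0,1.5],[0,0,0]],
  [30,[0,0,0],[0,0,0]],
])

```text
clock: 9.8
eef_pos: [438.4, 369.0, 15.9]
tcp_rot: [3.141, -0.0, 1.571]
contact_force: [-1.6, -2.1, 5.6]
opening: 0.478
```

Call:
servo_tool([
  [62,[0,0,0],[0,0,0]],
  [62,[0,0,0],[0,0,0]],
  [62,[0,0,0],[0,0,0]],
  [62,[0,0,-20],[0,0,0]],
  [62,[0,0,-50],[0,0,0]],
  [62,[0,0,-60],[0,0,0]],
  [62,[0,0,-50],[0,0,0]],
  [62,[0,0,0],[0,0,0]],
])

```text
clock: 10.8
eef_pos: [440.4, 370.7, 199.7]
tcp_rot: [3.135, -0.005, 1.571]
contact_force: [0.0, -0.2, -0.5]
opening: 0.725
```

Call:
servo_tool([
  [45,[-30,4,0],[0,0,0]],
  [45,[-55,8,0],[0,0,0]],
  [45,[-55,8,0],[0,0,0]],
  [45,[-55,8,0],[0,0,0]],
  [45,[-55,8,0],[0,0,0]],
  [45,[-55,8,0],[0,0,0]],
  [45,[-55,8,0],[0,0,0]],
  [45,[-55,8,0],[0,0,0]],
])

```text
clock: 11.8
eef_pos: [497.6, -47.9, 194.3]
tcp_rot: [-3.141, -0.0, 1.571]
contact_force: [0.5, -0.7, 0.2]
opening: 0.524
```

```bash
python3 - <<'E'
from h import *
f=snap("top","t2")
print(w("top",boxes_of("top","weight_c")[0]["centre"]) if boxes_of("top","weight_c") else None)
for t,z in [("weight_c",76),("tin_1_c",60),("lid_c",10),("box_c",72)]: print(t,mrect("top",t,z))
a=cv2.resize(f[185:285,150:310],None,fx=5,fy=5,interpolation=cv2.INTER_CUBIC);cv2.imwrite("pics/t2c.png",a)
E
```

```text
[431.40015865 355.70941886  46.66138243]
weight_c [(0.67, array([531.8, 547.3]), array([116. , 113.8]), 70.8), (0.45, array([434.5, 357.3]), array([50.8, 39.8]), 89.0)]
tin_1_c [(0.46, array([ 421.7, -353.8]), array([61.8, 50.4]), 89.0)]
lid_c [(0.69, array([607.3, 327.3]), array([190.1, 139.6]), 87.2)]
box_c [(0.63, array([ 604.9, -310.3]), array([152.4, 205.1]), 0.9), (0.5, array([710.8,  19.2]), array([45.3, 46.7]), 89.0), (0.48, array([ 545. , -526.8]), array([ 73.2, 110.9]), 24.9)]
```

View pics/t2c.png

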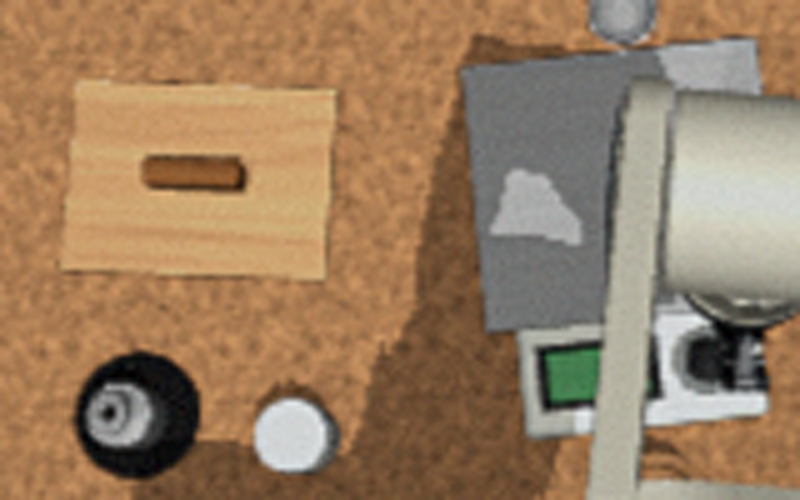

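Weight is upright on the pad: the knob at (107,413) matches the pad centre once parallax is allowed for. Next is the box.

Call:
servo_tool([
  [45,[-55,9,0],[0,0,0]],
  [45,[-55,9,0],[0,0,0]],
  [45,[-55,9,0],[0,0,0]],
  [45,[-55,9,0],[0,0,0]],
  [45,[-35,6,0],[0,0,0]],
  [45,[-13,3,0],[0,0,0]],
  [45,[0,0,0],[0,0,0]],
  [45,[0,0,0],[0,0,0]],
], force=100)

```text
clock: 13.15
eef_pos: [543.0, -312.4, 195.1]
tcp_rot: [-3.141, -0.001, 1.572]
contact_force: [0.3, -0.8, -0.3]
opening: 0.531
```

Call:
servo_tool([
  [45,[0,0,50],[0,0,0]],
  [45,[0,0,40],[0,0,0]],
  [45,[0,0,0],[0,0,0]],
  [45,[0,0,0],[0,0,0]],
])

```text
clock: 13.65
eef_pos: [544.0, -313.9, 106.8]
tcp_rot: [3.14, 0.001, 1.571]
contact_force: [0.6, 0.1, -0.3]
opening: 0.528
```

```bash
python3 - <<'E'
from h import *
f=snap("scene","s3")
a=cv2.resize(f[150:290,120:280],None,fx=4,fy=4,interpolation=cv2.INTER_CUBIC);cv2.imwrite("pics/s3c.png",a)
print(sense()["eef_pos"])
E
```

```text
[ 544.32005173 -314.24482449  107.26888358]
```

View pics/s3c.png

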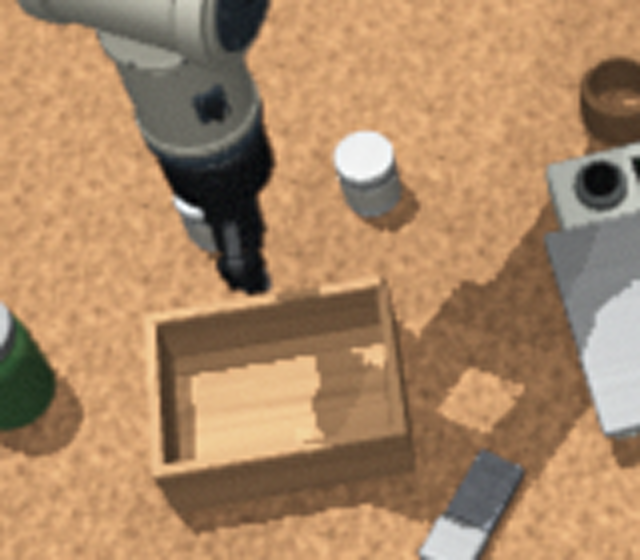

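The gripper is over the near wall, with its fingers around (245,285) in the crop. Descend and pinch.

Call:
servo_tool([
  [45,[-2,-1,30],[0,0,0]],
  [45,[0,0,24],[0,0,0]],
  [45,[0,0,12],[0,0,0]],
  [45,[0,0,0],[0,0,0]],
  [0,[0,0,0],[0,0,0]],
  [0,[0,0,0],[0,0,0]],
  [0,[0,0,0],[0,0,0]],
  [0,[0,0,0],[0,0,0]],
])

```text
clock: 14.7
eef_pos: [543.3, -316.6, 40.6]
tcp_rot: [3.139, 0.001, 1.57]
contact_force: [1.7, 0.2, 7.0]
opening: 0.05
```

Call:
servo_tool([
  [0,[0,0,0],[0,0,0]],
  [0,[0,0,0],[0,0,0]],
  [0,[0,0,-20],[0,0,0]],
  [0,[0,0,-40],[0,0,0]],
  [0,[0,0,-40],[0,0,0]],
  [0,[0,0,-20],[0,0,0]],
  [0,[0,0,0],[0,0,0]],
])

```text
clock: 15.58
eef_pos: [542.8, -316.7, 161.8]
tcp_rot: [3.139, 0.002, 1.571]
contact_force: [-0.4, -0.4, -3.0]
opening: 0.054
```

Call:
servo_tool([
  [0,[25,-1,0],[0,0,-1]],
  [0,[45,-2,0],[0,0,-1]],
  [0,[45,-2,0],[0,0,-1]],
  [0,[45,-2,0],[0,0,-1]],
  [0,[45,-2,0],[0,0,-1]],
  [0,[45,-2,0],[0,0,-0.7]],
  [0,[45,-2,0],[0,0,0]],
  [0,[25,-1,0],[0,0,0]],
])

```text
clock: 16.58
eef_pos: [507.2, 5.0, 158.0]
tcp_rot: [-3.139, -0.001, 1.672]
contact_force: [0.2, -1.0, -2.3]
opening: 0.05
```

Call:
servo_tool([
  [0,[13,-1,0],[0,0,0]],
  [0,[0,0,0],[0,0,0]],
  [0,[0,0,0],[0,0,0]],
  [0,[0,0,0],[0,0,0]],
])

```text
clock: 17.08
eef_pos: [507.2, 14.3, 159.1]
tcp_rot: [-3.141, 0.0, 1.669]
contact_force: [-0.7, 0.0, -2.4]
opening: 0.048
```

```bash
python3 - <<'E'
from h import *
f=snap("scene","s4")
a=cv2.resize(f[150:290,220:380],None,fx=4,fy=4,interpolation=cv2.INTER_CUBIC);cv2.imwrite("pics/s4c.png",a)
print(sense()["eef_pos"],sense()["contact_force"])
E
```

```text
[507.24089021  14.39181964 159.11326324] [-0.82555352  0.22599229 -2.27594186]
```

View pics/s4c.png

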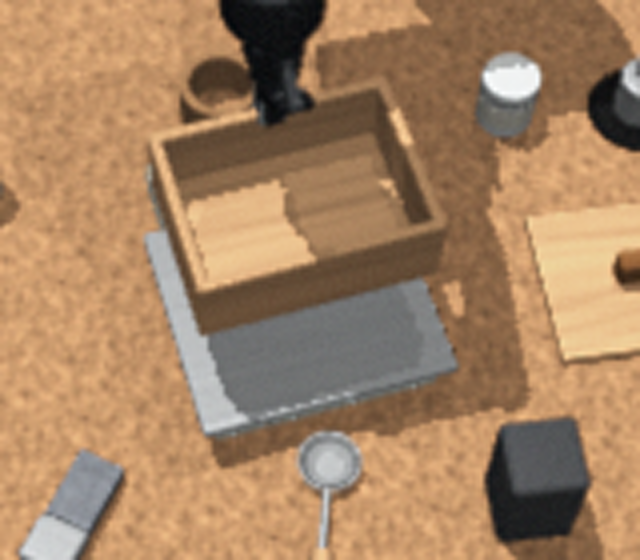

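The box hangs level and roughly aligned. Shift it forward and lower it.

Call:
servo_tool([
  [0,[0.5,11,0],[0,0,0]],
  [0,[0,10,0],[0,0,0]],
  [0,[0,0,25],[0,0,0]],
  [0,[0,0,25],[0,0,0]],
  [0,[0,0,15],[0,0,0]],
  [0,[0,0,4],[0,0,0]],
  [0,[0,0,0],[0,0,0]],
  [0,[0,0,0],[0,0,0]],
])

```text
clock: 18.12
eef_pos: [528.7, 17.8, 91.0]
tcp_rot: [3.14, 0.0, 1.67]
contact_force: [0.0, -0.4, -2.7]
opening: 0.051
```

Call:
servo_tool([
  [0,[0,0,2],[0,0,0]],
  [0,[0,0,0],[0,0,0]],
  [0,[0,0,2],[0,0,0]],
  [0,[0,0,0],[0,0,0]],
])

```text
clock: 18.62
eef_pos: [528.1, 17.7, 86.2]
tcp_rot: [3.141, 0.0, 1.67]
contact_force: [0.0, -0.5, -1.6]
opening: 0.05
```

Call:
servo_tool([
  [0,[0,0,1.5],[0,0,0]],
  [0,[0,0,0],[0,0,0]],
  [40,[0,0,0],[0,0,0]],
  [40,[0,0,0],[0,0,0]],
  [40,[0,0,0],[0,0,0]],
  [40,[0,0,-30],[0,0,0]],
  [40,[0,0,-50],[0,0,0]],
  [40,[0,0,0],[0,0,0]],
])

```text
clock: 19.62
eef_pos: [530.7, 17.8, 168.2]
tcp_rot: [3.135, 0.0, 1.67]
contact_force: [0.3, 0.3, -0.2]
opening: 0.466
```

Call:
servo_tool([
  [0,[-22,-31,0],[0,0,0]],
  [0,[-22,-31,0],[0,0,0]],
  [0,[0,0,0],[0,0,0]],
  [0,[0,0,0],[0,0,0]],
  [0,[0,0,0],[0,0,0]],
  [0,[0,0,0],[0,0,0]],
])

```text
clock: 20.38
eef_pos: [471.2, -31.8, 164.5]
tcp_rot: [-3.142, -0.0, 1.671]
contact_force: [0.4, -0.4, 0.8]
opening: 0.0
```

```bash
python3 - <<'E'
from h import *
f=snap("scene","s5")
print(sense()["eef_pos"],sense()["opening"])
g=snap("top","t5")
print(mrect("top","box_c",117),mrect("top","tin_1_c",60))
a=cv2.resize(f[150:250,220:360],None,fx=4,fy=4,interpolation=cv2.INTER_CUBIC)
b=cv2.resize(g[180:280,230:320],None,fx=4,fy=4,interpolation=cv2.INTER_CUBIC)
cv2.imwrite("pics/c5.png",np.hstack([a,b])[:, :920] if 0 else cv2.resize(np.hstack([a,b]),(800,348)))
E
```

```text
[471.04242211 -31.8009038  164.54207327] -0.0012809595718010608
[(0.71, array([590.3,  26. ]), array([148. , 190.7]), 6.7)] [(0.62, array([ 421.7, -353.7]), array([61.3, 50.4]), 89.0)]
```

View pics/c5.png

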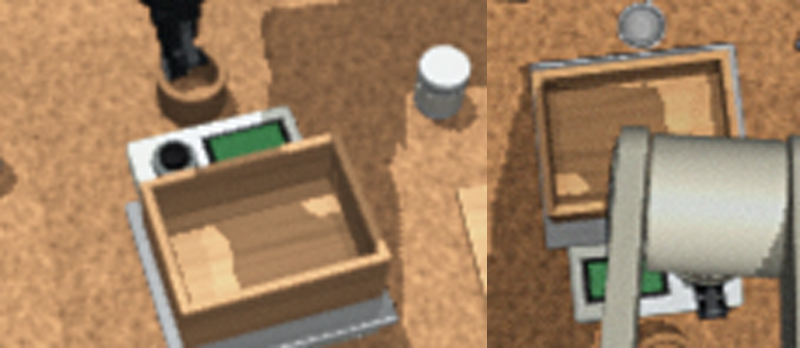

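The box sits on the plate, aligned and empty. The gripper is above the tare button, so press it.

Call:
servo_tool([
  [0,[-1,-2,50],[0,0,0]],
  [0,[0,0,40],[0,0,0]],
  [0,[0,0,10],[0,0,0]],
  [0,[0,0,0],[0,0,0]],
  [0,[0,0,0],[0,0,0]],
])

```text
clock: 21.2
eef_pos: [470.0, -33.5, 66.0]
tcp_rot: [3.139, 0.0, 1.67]
contact_force: [-0.5, -0.2, 0.5]
opening: -0.0
```

Call:
servo_tool([
  [0,[0,0,4],[0,0,0]],
  [0,[0,0,4],[0,0,0]],
  [0,[0,0,0],[0,0,0]],
  [0,[0,0,0],[0,0,0]],
])

```text
clock: 21.7
eef_pos: [468.8, -33.4, 56.7]
tcp_rot: [-3.142, -0.0, 1.67]
contact_force: [-0.2, -0.0, 0.4]
opening: -0.006
```

Call:
servo_tool([
  [0,[0,0,4],[0,0,0]],
  [0,[0,0,4],[0,0,0]],
  [0,[0,0,0],[0,0,0]],
  [0,[0,0,0],[0,0,0]],
])

```text
clock: 22.2
eef_pos: [468.8, -33.4, 48.6]
tcp_rot: [-3.141, -0.0, 1.67]
contact_force: [-0.0, -0.5, 0.1]
opening: -0.003
```

Call:
servo_tool([
  [0,[0,0,3],[0,0,0]],
  [0,[0,0,0],[0,0,0]],
  [0,[0,0,0],[0,0,0]],
])

```text
clock: 22.58
eef_pos: [468.8, -33.4, 45.7]
tcp_rot: [-3.142, -0.0, 1.67]
contact_force: [-0.1, 0.1, -0.4]
opening: 0.003
```

Call:
servo_tool([
  [0,[0,0,3],[0,0,0]],
  [0,[0,0,0],[0,0,0]],
  [0,[0,0,0],[0,0,0]],
])

```text
clock: 22.95
eef_pos: [468.7, -33.4, 42.6]
tcp_rot: [-3.141, -0.0, 1.67]
contact_force: [-0.5, -0.4, -0.4]
opening: -0.001
```

Call:
servo_tool([
  [0,[0,0,3],[0,0,0]],
  [0,[0,0,0],[0,0,0]],
  [0,[0,0,0],[0,0,0]],
])

```text
clock: 23.32
eef_pos: [468.7, -33.4, 39.6]
tcp_rot: [-3.141, -0.0, 1.67]
contact_force: [-1.0, -0.5, 0.3]
opening: 0.0
```

Call:
servo_tool([
  [0,[0,0,2],[0,0,0]],
  [0,[0,0,0],[0,0,0]],
  [0,[0,0,0],[0,0,0]],
])

```text
clock: 23.7
eef_pos: [468.8, -33.4, 37.7]
tcp_rot: [-3.142, -0.0, 1.67]
contact_force: [0.2, -0.5, 0.7]
opening: -0.002
```

Call:
servo_tool([
  [0,[0,0,2],[0,0,0]],
  [0,[0,0,0],[0,0,0]],
  [0,[0,0,0],[0,0,0]],
])

```text
clock: 24.08
eef_pos: [468.7, -33.4, 35.7]
tcp_rot: [-3.142, -0.0, 1.67]
contact_force: [-1.5, -0.3, -0.5]
opening: -0.004
```

```bash
python3 - <<'E'
from h import *
f=snap("scene","s6")
print(sense()["eef_pos"],proj("scene",sense()["eef_pos"]),proj("scene",(469,-33,40)))
a=cv2.resize(f[150:220,235:325],None,fx=7,fy=7,interpolation=cv2.INTER_CUBIC)
cv2.imwrite("pics/c6.png",a)
E
```

```text
[468.75342859 -33.37452279  35.66920669] [269.81888031 196.82427871] [269.91778099 196.16898091]
```

View pics/c6.png

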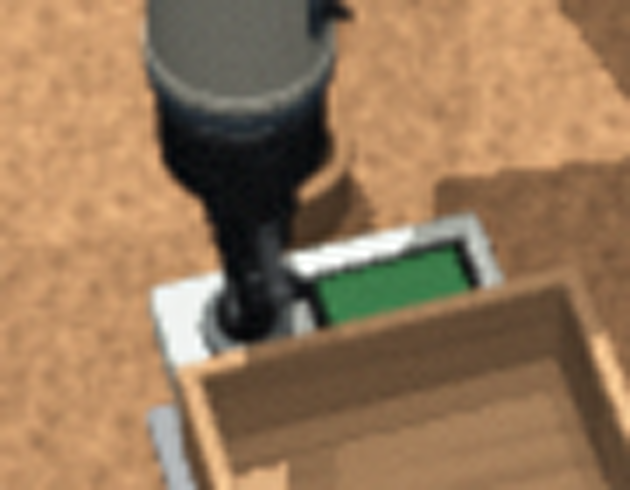

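Fingers are over the button; keep lowering.

Call:
servo_tool([
  [0,[0,0,2],[0,0,0]],
  [0,[0,0,0],[0,0,0]],
  [0,[0,0,0],[0,0,0]],
])

```text
clock: 24.5
eef_pos: [468.7, -33.4, 33.6]
tcp_rot: [-3.142, -0.0, 1.67]
contact_force: [-0.9, -0.6, 0.1]
opening: -0.003
```

Call:
servo_tool([
  [0,[0,0,2],[0,0,0]],
  [0,[0,0,0],[0,0,0]],
  [0,[0,0,0],[0,0,0]],
])

```text
clock: 24.88
eef_pos: [468.9, -33.4, 31.8]
tcp_rot: [3.141, 0.0, 1.67]
contact_force: [0.9, 0.1, 1.8]
opening: 0.005
```

Call:
servo_tool([
  [0,[0,0,2],[0,0,0]],
  [0,[0,0,0],[0,0,0]],
  [0,[0,0,0],[0,0,0]],
])

```text
clock: 25.25
eef_pos: [468.9, -33.4, 29.7]
tcp_rot: [3.141, 0.0, 1.67]
contact_force: [-0.0, 0.2, 3.7]
opening: -0.001
```

Contact is at about 33 mm; press to the stop.

Call:
servo_tool([
  [0,[0,0,2],[0,0,0]],
  [0,[0,0,0],[0,0,0]],
  [0,[0,0,0],[0,0,0]],
])

```text
clock: 25.62
eef_pos: [468.9, -33.4, 27.7]
tcp_rot: [3.141, 0.0, 1.67]
contact_force: [-0.0, -0.9, 4.4]
opening: 0.003
```

Call:
servo_tool([
  [0,[0,0,1],[0,0,0]],
  [0,[0,0,0],[0,0,0]],
  [0,[0,0,0],[0,0,0]],
])

```text
clock: 26.0
eef_pos: [468.9, -33.4, 26.9]
tcp_rot: [3.141, 0.0, 1.67]
contact_force: [-1.6, 0.1, 8.4]
opening: -0.001
```

Bottomed at 8.4 N, so tare is pressed. Rise and go over tin 1.

Call:
servo_tool([
  [0,[0,0,-15],[0,0,0]],
  [0,[0,0,-50],[0,0,0]],
  [0,[0,0,-55],[0,0,0]],
  [70,[0,0,-50],[0,0,0]],
  [70,[-40,-17,0],[0,0,0]],
  [70,[-55,-23,0],[0,0,0]],
  [70,[-55,-23,0],[0,0,0]],
  [70,[-35,-15,0],[0,0,0]],
], force=50)

```text
clock: 27.0
eef_pos: [408.0, -227.0, 197.2]
tcp_rot: [-3.141, 0.0, 1.669]
contact_force: [0.5, 0.3, -0.7]
opening: 0.819
```

Call:
servo_tool([
  [70,[0,0,30],[0,0,0]],
  [70,[0,0,30],[0,0,0]],
  [70,[0,0,0],[0,0,0]],
])

```text
clock: 27.38
eef_pos: [407.5, -224.3, 135.4]
tcp_rot: [-3.138, -0.003, 1.67]
contact_force: [0.3, 0.1, 0.1]
opening: 0.816
```

```bash
python3 - <<'E'
from h import *
f=snap("scene","s7"); print(sense()["eef_pos"],proj("scene",sense()["eef_pos"]))
for b in boxes_of("scene","tin_1_c"): print(b["conf"],w("scene",b["centre"]))
g=snap("top","t7")
for b in boxes_of("top","tin_1_c"): print(b["conf"],w("top",b["centre"]))
a=cv2.resize(f[140:230,140:370],None,fx=3,fy=3,interpolation=cv2.INTER_CUBIC)
b=cv2.resize(g[180:280,150:380],None,fx=3,fy=3,interpolation=cv2.INTER_CUBIC)
cv2.imwrite("pics/c7.png",np.vstack([a,b]))
E
```

```text
[ 408.64419021 -224.76389472  136.68462052] [207.17177627 174.02306426]
0.83 [ 431.60888893 -353.22174413   59.10453622]
```

View pics/c7.png

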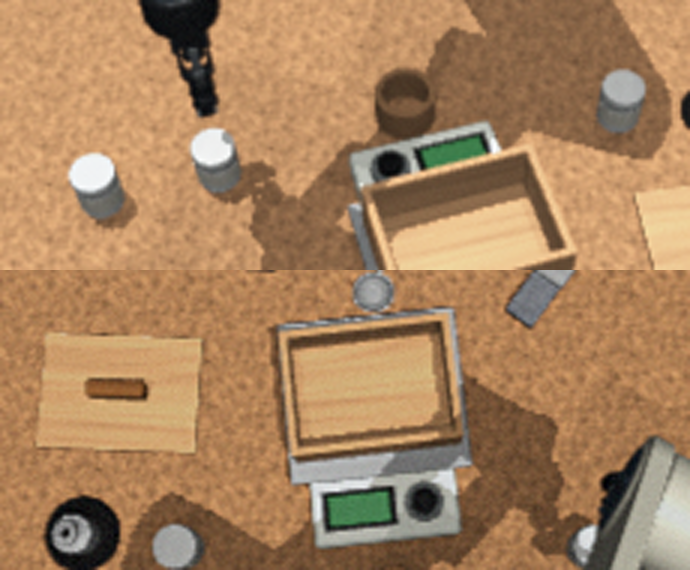

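Top crop shows the box on the plate; scene crop shows tin 1 top at (213,145), under the gripper. Grip it.

Call:
servo_tool([
  [70,[0,1.5,50],[0,0,0]],
  [70,[0,0,45],[0,0,0]],
  [70,[0,0,20],[0,0,0]],
  [70,[0,0,6],[0,0,0]],
  [70,[0,0,0],[0,0,0]],
  [40,[0,0,0],[0,0,0]],
  [40,[0,0,0],[0,0,0]],
  [40,[0,0,0],[0,0,0]],
])

```text
clock: 28.58
eef_pos: [412.0, -225.6, 17.1]
tcp_rot: [3.14, 0.001, 1.67]
contact_force: [-1.0, 0.8, 7.6]
opening: 0.567
```

Call:
servo_tool([
  [40,[0,0,0],[0,0,0]],
  [40,[0,0,-20],[0,0,0]],
  [40,[0,0,-50],[0,0,0]],
  [40,[0,0,-50],[0,0,0]],
  [40,[0,0,-50],[0,0,0]],
  [40,[0,0,0],[0,0,0]],
])

```text
clock: 29.32
eef_pos: [413.4, -226.4, 190.2]
tcp_rot: [3.134, 0.005, 1.67]
contact_force: [-0.5, -0.3, -1.6]
opening: 0.568
```

```bash
python3 - <<'E'
from h import *
P=np.array([ray("top",(x/3+150-.33,(y-270)/3+180-.33),117)[:2] for x,y in[(278,326),(455,309),(467,441),(289,457)]])
e=(P[0]+P[3]-P[1]-P[2])/2;e2=(P[0]+P[1]-P[2]-P[3])/2
c=P.mean(0);print(c,np.hypot(*e),np.hypot(*e2),np.degrees(np.arctan2(-e[0],e[1])),np.degrees(np.arctan2(e2[1],e2[0])))
E
```

```text
[594.1000339   22.45756176] 196.82416701041703 148.12729757798158 4.435379072472852 4.145003879716155
```

Call:
servo_tool([
  [40,[20,23,0],[0,0,0]],
  [40,[40,47,0],[0,0,0]],
  [40,[45,54,0],[0,0,0]],
  [40,[40,47,0],[0,0,0]],
  [40,[20,24,0],[0,0,0]],
  [40,[8,9,0],[0,0,0]],
  [40,[0,0,0],[0,0,0]],
  [40,[0,0,0],[0,0,0]],
])

```text
clock: 30.32
eef_pos: [590.3, -39.2, 185.4]
tcp_rot: [-3.141, 0.0, 1.669]
contact_force: [-1.3, -0.2, -1.3]
opening: 0.565
```

Call:
servo_tool([
  [40,[4.5,9,0],[0,0,0]],
  [40,[0,0,20],[0,0,0]],
  [40,[0,0,30],[0,0,0]],
  [40,[0,0,30],[0,0,0]],
  [40,[0,0,20],[0,0,0]],
  [40,[0,0,9],[0,0,0]],
  [40,[0,0,0],[0,0,0]],
  [40,[0,0,0],[0,0,0]],
])

```text
clock: 31.32
eef_pos: [600.7, -33.0, 77.7]
tcp_rot: [3.14, 0.0, 1.67]
contact_force: [0.2, -0.5, -0.5]
opening: 0.56
```

Call:
servo_tool([
  [40,[0,0,2],[0,0,0]],
  [40,[0,0,0],[0,0,0]],
  [40,[0,0,2],[0,0,0]],
  [40,[0,0,0],[0,0,0]],
])

```text
clock: 31.82
eef_pos: [599.8, -32.9, 72.6]
tcp_rot: [-3.141, -0.0, 1.67]
contact_force: [-0.4, -0.1, -1.0]
opening: 0.566
```

Call:
servo_tool([
  [40,[0,0,1.5],[0,0,0]],
  [40,[0,0,0],[0,0,0]],
  [60,[0,0,0],[0,0,0]],
  [60,[0,0,0],[0,0,0]],
  [60,[0,0,-20],[0,0,0]],
  [60,[0,0,-50],[0,0,0]],
  [60,[0,0,-50],[0,0,0]],
  [60,[0,0,0],[0,0,0]],
])

```text
clock: 32.83
eef_pos: [602.7, -33.0, 195.8]
tcp_rot: [3.134, 0.001, 1.67]
contact_force: [0.3, -0.1, -0.3]
opening: 0.701
```

Call:
servo_tool([
  [70,[-25,-18,0],[0,0,0]],
  [70,[-45,-31,0],[0,0,0]],
  [70,[-50,-35,0],[0,0,0]],
  [70,[-50,-35,0],[0,0,0]],
  [70,[-50,-35,0],[0,0,0]],
  [70,[-45,-32,0],[0,0,0]],
  [70,[-25,-18,0],[0,0,0]],
  [70,[-13,-9,0],[0,0,0]],
])

```text
clock: 33.83
eef_pos: [416.7, -356.4, 190.4]
tcp_rot: [-3.141, -0.001, 1.668]
contact_force: [0.1, -0.4, 0.5]
opening: 0.816
```

```bash
python3 - <<'E'
from h import *
f=snap("scene","s8"); print(sense()["eef_pos"],proj("scene",sense()["eef_pos"]))
for b in boxes_of("scene","tin_1_c"): print(b["conf"],w("scene",b["centre"]))
g=snap("top","t8")
for b in boxes_of("top","tin_1_c"): print(b["conf"],w("top",b["centre"]))
a=cv2.resize(f[140:230,140:370],None,fx=3,fy=3,interpolation=cv2.INTER_CUBIC)
b=cv2.resize(g[180:280,150:380],None,fx=3,fy=3,interpolation=cv2.INTER_CUBIC)
cv2.imwrite("pics/c8.png",np.vstack([a,b]))
E
```

```text
[ 416.56629575 -357.22778045  190.55205596] [161.74725948 172.55054289]
0.59 [ 431.96321611 -357.28106948   61.19650418]
0.7 [ 418.95999485 -349.99675192   57.78086318]
```

View pics/c8.png

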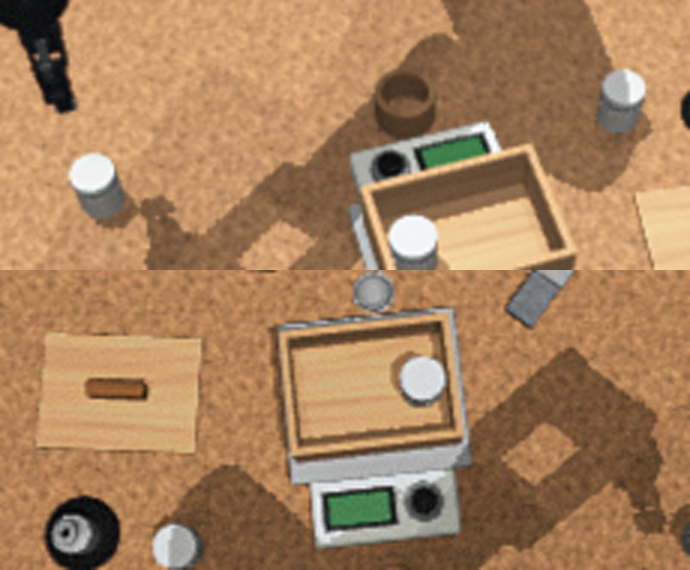

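Tin 1 stands in the box at the right end; tin 2 is still at its place. Grip tin 2.

Call:
servo_tool([
  [70,[-2,4,40],[0,0,0]],
  [70,[0,0,55],[0,0,0]],
  [70,[0,0,50],[0,0,0]],
  [70,[0,0,22],[0,0,0]],
  [70,[0,0,6],[0,0,0]],
  [70,[0,0,0],[0,0,0]],
  [40,[0,0,0],[0,0,0]],
  [40,[0,0,0],[0,0,0]],
])

```text
clock: 35.02
eef_pos: [423.0, -357.5, 19.8]
tcp_rot: [3.14, 0.001, 1.67]
contact_force: [-0.2, 2.7, 5.0]
opening: 0.564
```

Call:
servo_tool([
  [40,[0,0,0],[0,0,0]],
  [40,[0,0,0],[0,0,0]],
  [40,[0,0,-20],[0,0,0]],
  [40,[0,0,-50],[0,0,0]],
  [40,[0,0,-55],[0,0,0]],
  [40,[0,0,-50],[0,0,0]],
  [40,[0,0,0],[0,0,0]],
  [40,[0,0,0],[0,0,0]],
])

```text
clock: 36.02
eef_pos: [421.8, -356.8, 193.3]
tcp_rot: [3.141, 0.0, 1.67]
contact_force: [1.6, -0.1, -1.8]
opening: 0.568
```

Call:
servo_tool([
  [40,[25,14,0],[0,0,0]],
  [40,[45,26,0],[0,0,0]],
  [40,[55,32,0],[0,0,0]],
  [40,[55,32,0],[0,0,0]],
  [40,[55,32,0],[0,0,0]],
  [40,[50,29,0],[0,0,0]],
  [40,[45,26,0],[0,0,0]],
  [40,[25,14,0],[0,0,0]],
])

```text
clock: 37.02
eef_pos: [589.1, 15.9, 191.2]
tcp_rot: [-3.139, -0.001, 1.672]
contact_force: [0.3, -0.5, -0.5]
opening: 0.563
```

Call:
servo_tool([
  [40,[6,4,0],[0,0,0]],
  [40,[0,0,0],[0,0,0]],
  [40,[0,0,0],[0,0,0]],
  [40,[0,0,0],[0,0,0]],
])

```text
clock: 37.52
eef_pos: [592.6, 18.7, 193.1]
tcp_rot: [-3.141, 0.0, 1.669]
contact_force: [1.3, 0.1, -2.1]
opening: 0.56
```

Call:
servo_tool([
  [40,[5,2,0],[0,0,0]],
  [40,[0,0,30],[0,0,0]],
  [40,[0,0,35],[0,0,0]],
  [40,[0,0,30],[0,0,0]],
  [40,[0,0,15],[0,0,0]],
  [40,[0,0,5],[0,0,0]],
  [40,[0,0,0],[0,0,0]],
  [40,[0,0,0],[0,0,0]],
])

```text
clock: 38.52
eef_pos: [595.2, 25.0, 79.3]
tcp_rot: [3.14, 0.0, 1.67]
contact_force: [-0.4, -1.3, -0.5]
opening: 0.563
```

Call:
servo_tool([
  [40,[0,0,2],[0,0,0]],
  [40,[0,0,0],[0,0,0]],
  [40,[0,0,2],[0,0,0]],
  [40,[0,0,0],[0,0,0]],
])

```text
clock: 39.02
eef_pos: [594.2, 25.0, 74.0]
tcp_rot: [-3.141, -0.0, 1.67]
contact_force: [-0.3, 0.0, -1.1]
opening: 0.567
```

Call:
servo_tool([
  [40,[0,0,2],[0,0,0]],
  [40,[0,0,0],[0,0,0]],
  [60,[0,0,0],[0,0,0]],
  [60,[0,0,0],[0,0,0]],
  [60,[0,0,-20],[0,0,0]],
  [60,[0,0,-50],[0,0,0]],
  [60,[0,0,-50],[0,0,0]],
  [60,[0,0,0],[0,0,0]],
])

```text
clock: 40.02
eef_pos: [597.2, 25.0, 196.4]
tcp_rot: [3.134, 0.0, 1.67]
contact_force: [0.6, 0.3, -0.0]
opening: 0.703
```

Call:
servo_tool([
  [70,[25,-16,0],[0,0,0]],
  [70,[45,-28,0],[0,0,0]],
  [70,[50,-31,0],[0,0,0]],
  [70,[50,-31,0],[0,0,0]],
  [70,[45,-28,0],[0,0,0]],
  [70,[25,-16,0],[0,0,0]],
  [70,[0,0,0],[0,0,0]],
  [70,[0,0,0],[0,0,0]],
])

```text
clock: 41.02
eef_pos: [421.5, 248.5, 191.6]
tcp_rot: [-3.141, 0.001, 1.67]
contact_force: [0.4, -0.1, 0.3]
opening: 0.823
```

```bash
python3 - <<'E'
from h import *
f=snap("scene","s9"); print(sense()["eef_pos"],proj("scene",sense()["eef_pos"]))
for b in boxes_of("scene","tin_1_c"): print(b["conf"],w("scene",b["centre"]))
g=snap("top","t9")
for b in boxes_of("top","tin_1_c"): print(b["conf"],w("top",b["centre"]))
a=cv2.resize(f[150:250,220:420],None,fx=3,fy=3,interpolation=cv2.INTER_CUBIC)
b=cv2.resize(g[180:280,150:350],None,fx=3,fy=3,interpolation=cv2.INTER_CUBIC)
cv2.imwrite("pics/c9.png",np.vstack([a,b]))
E
```

```text
[421.7080637  248.23985442 191.7449527 ] [352.72550757 143.8116223 ]
0.59 [607.00363941  21.17688147 113.71278328]
0.56 [589.60038531  24.84758863 111.82822666]
0.55 [378.84699451 566.55354124  90.5472685 ]
```

View pics/c9.png

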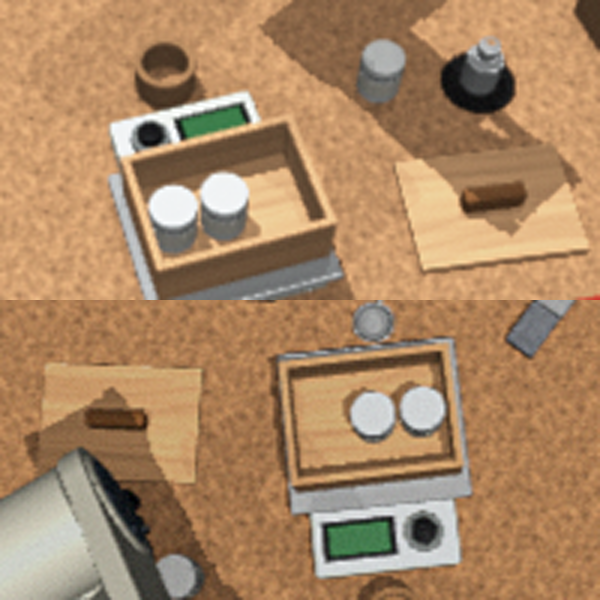

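Both tins stand in the box, and tin 3 is unmoved at (383,58) in the crop. Grip tin 3.

Call:
servo_tool([
  [70,[0,0,40],[0,0,0]],
  [70,[0,0,55],[0,0,0]],
  [70,[0,0,50],[0,0,0]],
  [70,[0,0,22],[0,0,0]],
  [70,[0,0,8],[0,0,0]],
  [70,[0,0,0],[0,0,0]],
  [40,[0,0,0],[0,0,0]],
  [40,[0,0,0],[0,0,0]],
])

```text
clock: 42.22
eef_pos: [422.2, 249.3, 18.6]
tcp_rot: [3.14, -0.001, 1.67]
contact_force: [-0.5, -0.8, 5.1]
opening: 0.563
```

Call:
servo_tool([
  [40,[0,0,0],[0,0,0]],
  [40,[0,0,0],[0,0,0]],
  [40,[0,0,-20],[0,0,0]],
  [40,[0,0,-50],[0,0,0]],
  [40,[0,0,-55],[0,0,0]],
  [40,[0,0,-50],[0,0,0]],
  [40,[0,0,0],[0,0,0]],
  [40,[0,0,0],[0,0,0]],
])

```text
clock: 43.22
eef_pos: [421.0, 248.7, 192.2]
tcp_rot: [3.141, -0.0, 1.67]
contact_force: [-0.6, -0.0, -2.2]
opening: 0.567
```

Call:
servo_tool([
  [40,[-22,18,0],[0,0,0]],
  [40,[-40,33,0],[0,0,0]],
  [40,[-45,37,0],[0,0,0]],
  [40,[-42,34,0],[0,0,0]],
  [40,[-24,20,0],[0,0,0]],
  [40,[-10,8,0],[0,0,0]],
  [40,[0,0,0],[0,0,0]],
  [40,[0,0,0],[0,0,0]],
])

```text
clock: 44.22
eef_pos: [587.6, 82.5, 191.6]
tcp_rot: [-3.14, -0.0, 1.671]
contact_force: [-1.1, 0.2, -2.0]
opening: 0.561
```

Call:
servo_tool([
  [40,[-1,0.5,0],[0,0,0]],
  [40,[0,0,30],[0,0,0]],
  [40,[0,0,35],[0,0,0]],
  [40,[0,0,30],[0,0,0]],
  [40,[0,0,15],[0,0,0]],
  [40,[0,0,4],[0,0,0]],
  [40,[0,0,0],[0,0,0]],
  [40,[0,0,0],[0,0,0]],
])

```text
clock: 45.22
eef_pos: [590.2, 80.9, 79.3]
tcp_rot: [3.14, -0.0, 1.67]
contact_force: [0.2, -0.2, -1.3]
opening: 0.565
```

Call:
servo_tool([
  [40,[0,0,2],[0,0,0]],
  [40,[0,0,0],[0,0,0]],
  [40,[0,0,2],[0,0,0]],
  [40,[0,0,0],[0,0,0]],
])

```text
clock: 45.72
eef_pos: [589.2, 80.7, 74.0]
tcp_rot: [-3.141, 0.0, 1.67]
contact_force: [-0.5, -0.4, -1.4]
opening: 0.564
```

Call:
servo_tool([
  [40,[0,0,2],[0,0,0]],
  [40,[0,0,0],[0,0,0]],
  [60,[0,0,0],[0,0,0]],
  [60,[0,0,0],[0,0,0]],
  [60,[0,0,-20],[0,0,0]],
  [60,[0,0,-50],[0,0,0]],
  [60,[0,0,-50],[0,0,0]],
  [60,[0,0,0],[0,0,0]],
])

```text
clock: 46.72
eef_pos: [592.2, 81.1, 196.7]
tcp_rot: [3.134, -0.0, 1.67]
contact_force: [0.2, 0.6, -0.1]
opening: 0.702
```

Call:
servo_tool([
  [50,[30,5,0],[0,0,0]],
  [50,[50,9,0],[0,0,0]],
  [50,[55,10,0],[0,0,0]],
  [50,[50,9,0],[0,0,0]],
  [50,[37,6,0],[0,0,0]],
  [50,[20,3,0],[0,0,0]],
  [50,[0,0,0],[0,0,8.3]],
  [50,[0,0,0],[0,0,0]],
])

```text
clock: 47.72
eef_pos: [606.9, 325.1, 191.5]
tcp_rot: [-3.141, 0.001, 1.526]
contact_force: [-0.2, 0.1, -0.2]
opening: 0.585
```

```bash
python3 - <<'E'
from h import *
f=snap("scene","s10"); print(sense()["eef_pos"],sense()["tcp_rot"],proj("scene",sense()["eef_pos"]))
g=snap("top","t10")
print(mrect("top","lid_c",10),mrect("scene","lid_c",10))
a=cv2.resize(f[150:250,220:420],None,fx=3,fy=3,interpolation=cv2.INTER_CUBIC)
b=cv2.resize(g[180:280,150:350],None,fx=3,fy=3,interpolation=cv2.INTER_CUBIC)
cv2.imwrite("pics/c10.png",np.vstack([a,b]))
E
```

```text
[607.03464126 324.91911166 191.70959521] [-3.14092790e+00  6.63140047e-04  1.52761340e+00] [394.6229806  187.00169987]
[(0.83, array([605.7, 304. ]), array([147.7, 139.8]), 86.7), (0.49, array([ 553.1, -553.5]), array([ 72. , 115.3]), 25.1), (0.26, array([473.1, -33. ]), array([10.6, 14.1]), 88.8)] [(0.87, array([609.7, 326.6]), array([189.5, 142.8]), 86.2)]
```

View pics/c10.png

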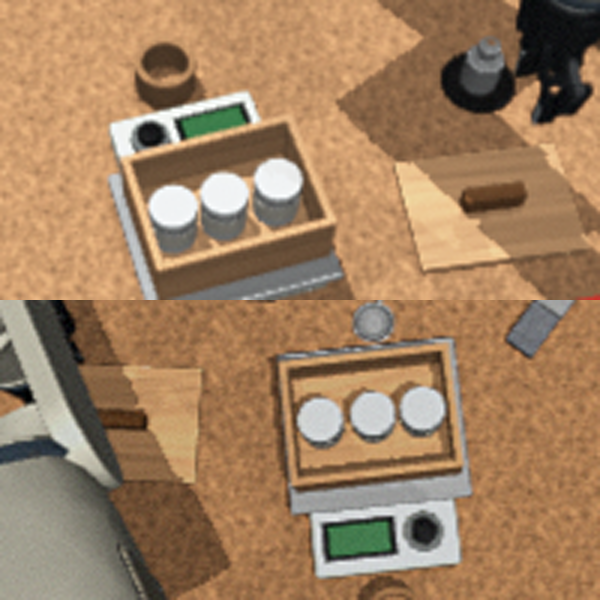

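All three tins stand in the box and the lid is unmoved. Grip the lid's bar.

Call:
servo_tool([
  [50,[1,0,40],[0,0,0.5]],
  [50,[0,0,55],[0,0,0]],
  [50,[0,0,50],[0,0,0]],
  [50,[0,0,20],[0,0,0]],
  [50,[0,0,9],[0,0,0]],
  [50,[0,0,0],[0,0,0]],
  [0,[0,0,0],[0,0,0]],
  [0,[0,0,0],[0,0,0]],
], force=90)

```text
clock: 48.92
eef_pos: [608.1, 327.1, 19.7]
tcp_rot: [3.14, -0.001, 1.516]
contact_force: [0.7, 0.6, -1.1]
opening: 0.166
```

Call:
servo_tool([
  [0,[0,0,0],[0,0,0]],
  [0,[0,0,0],[0,0,0]],
  [0,[0,0,0],[0,0,0]],
])

```text
clock: 49.3
eef_pos: [607.2, 326.7, 18.2]
tcp_rot: [3.142, 0.0, 1.516]
contact_force: [0.6, 0.4, -0.8]
opening: -0.004
```

The grip closed on nothing, so look again.

Call:
servo_tool([
  [0,[0,0,0],[0,0,0]],
])

```text
clock: 49.42
eef_pos: [607.2, 326.7, 18.1]
tcp_rot: [-3.141, 0.0, 1.516]
contact_force: [0.8, -0.6, -0.6]
opening: -0.003
```

```bash
python3 - <<'E'
from h import *
s=sense();print(s["eef_pos"],s["opening"],s["contact_force"],proj("scene",s["eef_pos"]))
f=snap("scene","s11"); print(mrect("scene","lid_c",10))
a=cv2.resize(f[150:260,330:470],None,fx=5,fy=5,interpolation=cv2.INTER_CUBIC)
cv2.imwrite("pics/c11.png",a)
E
```

```text
[607.2159849  326.65520826  18.12716572] -0.0029124066744595817 [ 0.82211619 -0.57420943 -0.58578797] [383.24827933 216.17174666]
[(0.82, array([610.6, 326.8]), array([192.7, 145.3]), 86.5)]
```

View pics/c11.png

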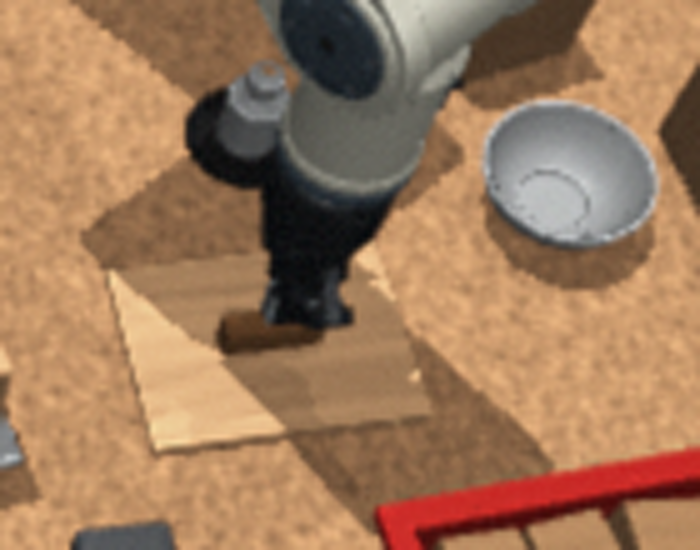

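The fingers look closed beside the bar rather than straddling it. I'll check numerically using the pixel values.

```bash
python3 - <<'E'
from h import *
g=cv2.imread("pics/s11.png"); h=cv2.imread("pics/s10.png")
for im in (h,g):
    print("rows 202.., cols 370..404")
    for r in range(202,224): print(r," ".join("%3d"%v for v in im[r,370:405].max(1)))
for z in(10,24,38,60):print(z,proj("scene",(607,326.7,z)),proj("scene",(597,361,z)),proj("scene",(617,291,z)))
E
```

```text
rows 202.., cols 370..404
202 157 161 157 160 160 162 166 162 162 162 160 161 160 156 154 159 158 160 161 165 163 164 161 161 162 164 165 162 164 168 166 184 231 239 237
203 163 164 163 165 164 168 163 164 162 164 165 163 164 162 165 166 165 164 165 167 167 166 168 168 167 167 165 163 166 165 161 165 200 234 235
204 166 168 169 168 168 169 166 167 168 168 168 169 167 170 169 168 167 167 168 167 166 166 163 161 163 162 164 157 162 158 161 159 179 233 234
205 170 167 169 170 170 170 169 171 169 170 166 166 168 164 163 163 163 161 161 162 157 156 158 157 157 155 156 156 157 155 158 155 162 195 230
206 170 170 167 166 166 164 169 164 163 162 159 159 160 156 157 156 156 156 156 151 152 152 153 153 156 156 156 158 156 158 160 161 162 169 186
207 161 161 161 161 159 157 156 156 153 154 152 151 152 151 156 153 156 155 159 159 157 159 162 164 162 164 165 167 169 166 170 168 170 169 168
208 157 157 157 155 153 152 156 156 158 160 161 164 165 166 167 165 164 166 167 168 169 169 170 170 169 167 169 170 169 169 166 166 166 166 166
209 165 166 169 166 169 169 172 170 171 172 172 174 173 174 172 17
[... 4935 characters left out ...]
 157 158 166 169 168 172 173 169 168 168 170 170 168 164 165 165
222 224 224 223 213 169 143 140 146 145 150 152 153 153 153 152 151 157 166 165 167 166 167 168 167 166 166 162 164 159 162 159 158 159 158 159
223 219 220 224 223 209 158 148 147 149 150 151 152 150 147 147 148 149 150 154 161 163 160 159 159 159 160 159 158 156 158 156 154 157 155 155
10 [382.74139972 217.33630143] [391.49392901 213.12456766] [373.48315542 221.66937974]
24 [383.60445052 215.2249468 ] [392.42426481 210.99094615] [374.27395523 219.58136212]
38 [384.48199165 213.07814323] [393.37012674 208.82171719] [375.07811447 217.45807042]
60 [385.89115074 209.63079741] [394.8887976  205.33881478] [376.36960999 214.04802227]
```

```bash
python3 - <<'E'
from h import *
for p in[(320,420),(372,414),(422,409)]: print("tins top",ray("top",(p[0]/3+150-.33,(p[1]-300)/3+180-.33),113).round(1))
for p in[(278,180),(224,194),(173,210)]: print("tins scene",ray("scene",(p[0]/3+220-.33,p[1]/3+150-.33),113).round(1))
s=sense();print(s["qpos"].round(4),s["eef_pos"].round(1),s["tcp_rot"].round(3),s["clock"])
for dx in(-25,25): print("open tip at s10",proj("scene",(607+dx,325,197)))
h=cv2.imread("pics/s10.png")
for r in range(176,194): print(r," ".join("%3d"%v for v in h[r,385:425].max(1)))
for uv in[(390,214.5),(386,214.5)]:
  for z in(18,38,45): print(uv,z,ray("scene",uv,z).round(0))
E
```

```text
tins top [587.4  80.5 113. ]
tins top [593.2  22.9 113. ]
tins top [597.9 -32.6 113. ]
tins scene [590.9  80.1 113. ]
tins scene [596.5  21.4 113. ]
tins scene [605.  -33.9 113. ]
[ 0.4914  0.6555  1.6074 -0.      0.8789  0.5458] [607.2 326.7  18.1] [-3.142  0.     1.516] 49.525
open tip at s10 [392.321037   179.28131242]
open tip at s10 [397.83293712 192.83476578]
176  67  36  19  20  16  24  64 128 128 125 124 119 125 126  77  21  22  19  21  26  23  24  23  25  30  47  65  67 110 196 195 209 215 214 211 203 198 208 216 203
177  55  23  19  17  13  15  60 127 128 132 135 128 148 202 193  55  21  19  23  22  24  20  22  26  32  42  64  64  79 125 131 145 185 211 212 205 205 209 211 206
178  37  15  21  19  19  19  59 135 131 136 150 155 193 215 211  77  19  20  32  67  72  40  29  26  25  31  44  60  55  59  51  75 148 202 205 210 207 210 207 204
179  23  13  17  16  16  16  64 138 135 163 211 205 204 211 197  71  21  31 108 203 193 104  30  20  23  28  44  63  65  58  32  36 108 208 202 189 187 204 214 206
180  19  18  18  15  17  22  62 134 157 197 218 217 203 207 196  59  14  27 
[... 1717 characters left out ...]
88 177 185
191 142 136 128 136 169 205 215 213 213 214 215 199 158 141 133 113 149 162 168 192 209 211 210 220 214 196 197 210 209 204 204 207 200 206 197 191 189 188 186 189
192 135 137 142 134 138 167 204 207 200 191 197 206 202 200 203 191 202 205 195 203 213 205 197 222 222 208 203 212 222 217 213 216 207 209 212 208 196 189 190 198
193 136 141 141 135 133 140 174 202 195 186 201 216 218 225 220 210 209 204 200 210 214 199 186 206 215 210 211 201 209 218 228 224 210 200 204 216 207 199 191 196
(390, 214.5) 18 [605. 351.  18.]
(390, 214.5) 38 [616. 343.  38.]
(390, 214.5) 45 [619. 340.  45.]
(386, 214.5) 18 [603. 338.  18.]
(386, 214.5) 38 [613. 330.  38.]
(386, 214.5) 45 [617. 327.  45.]
```

Tins sit exactly where the TCP put them, so x and y are right. The image suggests the closed tips are on top of the bar, meaning z reads low. I'll probe down gently.

Call:
servo_tool([
  [0,[0,0,1],[0,0,0]],
  [0,[0,0,0],[0,0,0]],
])

```text
clock: 49.78
eef_pos: [607.2, 326.6, 17.1]
tcp_rot: [-3.141, 0.0, 1.516]
contact_force: [0.1, 0.0, -0.2]
opening: -0.001
```

Call:
servo_tool([
  [0,[0,0,1],[0,0,0]],
  [0,[0,0,0],[0,0,0]],
])

```text
clock: 50.02
eef_pos: [607.2, 326.7, 16.1]
tcp_rot: [-3.141, 0.0, 1.516]
contact_force: [0.2, -0.2, 1.0]
opening: -0.003
```

Call:
servo_tool([
  [0,[0,0,1],[0,0,0]],
  [0,[0,0,0],[0,0,0]],
])

```text
clock: 50.28
eef_pos: [607.2, 326.7, 15.1]
tcp_rot: [-3.142, 0.0, 1.516]
contact_force: [0.2, 0.6, -0.5]
opening: 0.002
```

Call:
servo_tool([
  [0,[0,0,1.5],[0,0,0]],
  [0,[0,0,0],[0,0,0]],
])

```text
clock: 50.52
eef_pos: [607.3, 326.7, 15.0]
tcp_rot: [3.141, -0.0, 1.516]
contact_force: [-3.6, -3.1, 10.8]
opening: -0.002
```

Call:
servo_tool([
  [0,[0,0,1.5],[0,0,0]],
  [0,[0,0,0],[0,0,0]],
])

```text
clock: 50.78
eef_pos: [607.4, 326.8, 14.9]
tcp_rot: [3.141, -0.0, 1.516]
contact_force: [-7.7, -4.0, 24.0]
opening: 0.003
```

```bash
python3 - <<'E'
from h import *
s=sense();print(s["eef_pos"],s["contact_force"],s["opening"])
snap("scene","s12");print("scene",mrect("scene","lid_c",10)); snap("top","t12");print("top",mrect("top","lid_c",10))
g=cv2.imread("pics/s12.png")
for r in range(206,224): print(r," ".join("%3d"%v for v in g[r,370:405].max(1)))
E
```

```text
[607.39203993 326.76105939  14.93570206] [-7.65643775 -3.9528529  24.00980961] 0.002791137535158618
scene [(0.73, array([608.9, 325.5]), array([192.7, 143.6]), 87.4), (0.66, array([374.2, 620.9]), array([ 61.2, 188. ]), 44.1), (0.59, array([449.2, 343.3]), array([73.1, 34.9]), 15.2)]
top [(0.89, array([604.5, 282.7]), array([105.6, 138.5]), 89.0)]
206 170 167 166 165 165 164 167 164 162 163 160 162 157 112  52  19  13  15  18  20  16  15  15  20  27  49  53  35  53 120 163 161 161 181 229
207 162 160 158 160 158 158 154 155 155 153 155 153 146  88  47  18  14  19  18  18  20  14  17  15  32  56  60  74 125 160 169 170 169 174 192
208 155 157 157 156 153 155 156 155 155 161 164 165 153  63  25  19  18  19  24  24  24  21  18  23  40  61  63 100 162 169 167 167 165 167 166
209 162 167 168 171 168 170 169 169 173 171 174 171 139  56  42  22  20  17  17  23  23  21  19  26  36  59  64 110 167 172 171 171 166 167 167
210 174 176 177 177 176 177 178 174 176 170 165 162 100  50  58  38  13  18  19  23  26  26  27  35  34  62  60  77 132 169 170 169 169 169 166
211 176 175 173 169 157 156 15
[... 1141 characters left out ...]
  64  58  61  57  63  64  62  60  67  71  74  84  90  93  96  97 121 136 139 149 162 168 169 167 169 172 173 174 175 176 174
220 231 226 229 212 116  69  68  83  86  95  97  93 115 133 135 139 142 145 145 144 150 156 158 160 172 174 174 174 172 173 173 174 173 171 173
221 230 230 230 227 196 138 129 129 131 138 136 141 146 151 152 153 152 157 155 153 159 167 170 168 172 171 170 169 170 167 166 166 164 164 162
222 226 223 223 212 169 138 143 144 146 149 149 152 153 154 156 151 155 156 164 165 167 167 167 165 165 165 164 164 161 160 159 159 159 159 158
223 220 223 225 223 206 159 146 149 150 151 151 152 148 150 149 148 147 146 153 163 161 162 162 159 157 160 156 156 155 159 155 156 155 156 155
```

Contact with the bar top (z=38) comes at reading 15, so the real fingertips sit about 23 mm above the reading. That agrees with the tare height too. Back off, open and grip deeper.

Call:
servo_tool([
  [0,[0,0,-5],[0,0,0]],
  [0,[0,0,-15],[0,0,0]],
  [50,[0,0,-10],[0,0,0]],
  [50,[0,0,0],[0,0,0]],
  [50,[0,0,0],[0,0,0]],
  [50,[0,0,0],[0,0,0]],
])

```text
clock: 51.72
eef_pos: [606.9, 326.5, 41.6]
tcp_rot: [-3.141, 0.0, 1.516]
contact_force: [1.3, -0.6, 0.2]
opening: 0.586
```

```bash
python3 - <<'E'
from h import *
s=sense();print(s["eef_pos"],s["tcp_rot"],s["contact_force"],s["opening"])
snap("scene","s13");print("scene",mrect("scene","lid_c",10)); 
g=cv2.imread("pics/s13.png");h=cv2.imread("pics/s0.png") if 0 else cv2.imread("pics/scene0.png")
for n,i in(("now",g),("start",h)):
    m=i[:,:,:].astype(int);b=(m.max(2)<115)&(m[:,:,2]>m[:,:,0]+25);b[:205]=0;b[226:]=0;b[:,:365]=0;b[:,405:]=0
    ys,xs=np.nonzero(b);print(n,len(xs),xs.min(),xs.max(),ys.min(),ys.max(),xs.mean(),ys.mean())
E
```

```text
[606.89981521 326.50784252  41.63596378] [-3.14084076e+00  4.43121364e-04  1.51638985e+00] [ 1.31932363 -0.57046442  0.20563867] 0.5860112643261751
scene [(0.82, array([611.2, 326.1]), array([194.2, 143.8]), 85.8), (0.7, array([446.8, 344.9]), array([83.2, 43.5]), 7.9)]
now 131 373 403 205 220 382.1297709923664 215.73282442748092
start 78 374 394 215 220 383.38461538461536 217.7051282051282
```

Call:
servo_tool([
  [50,[-1,0,20],[0,0,0]],
  [50,[0,0,13],[0,0,0]],
  [50,[0,0,6],[0,0,0]],
  [50,[0,0,0],[0,0,0]],
  [50,[0,0,0],[0,0,0]],
])

```text
clock: 52.45
eef_pos: [607.5, 325.9, 3.5]
tcp_rot: [3.141, -0.0, 1.516]
contact_force: [0.2, -0.2, -0.1]
opening: 0.584
```

Call:
servo_tool([
  [50,[0,0,4],[0,0,0]],
  [50,[0,0,0],[0,0,0]],
  [0,[0,0,0],[0,0,0]],
  [0,[0,0,0],[0,0,0]],
  [0,[0,0,0],[0,0,0]],
  [0,[0,0,0],[0,0,0]],
  [0,[0,0,0],[0,0,0]],
])

```text
clock: 53.32
eef_pos: [607.4, 325.8, -0.2]
tcp_rot: [3.141, -0.0, 1.516]
contact_force: [-1.9, -0.4, 6.1]
opening: 0.212
```

Holding the bar (18 mm). Lift and carry it over the box.

Call:
servo_tool([
  [0,[0,0,-20],[0,0,0]],
  [0,[0,0,-45],[0,0,0]],
  [0,[0,0,-50],[0,0,0]],
  [0,[0,0,-45],[0,0,0]],
  [0,[0,0,0],[0,0,0]],
  [0,[0,0,0],[0,0,0]],
])

```text
clock: 54.08
eef_pos: [606.6, 325.4, 159.0]
tcp_rot: [-3.141, 0.0, 1.516]
contact_force: [0.1, 0.3, -2.7]
opening: 0.208
```

Call:
servo_tool([
  [0,[-20,0,0],[0,0,0]],
  [0,[-40,0,0],[0,0,0]],
  [0,[-45,0,0],[0,0,0]],
  [0,[-45,0,0],[0,0,0]],
  [0,[-45,0,0],[0,0,0]],
  [0,[-45,0,0],[0,0,0]],
  [0,[-40,0,0],[0,0,0]],
  [0,[-20,0,0],[0,0,0]],
])

```text
clock: 55.08
eef_pos: [589.3, 23.4, 157.9]
tcp_rot: [-3.139, 0.001, 1.514]
contact_force: [-0.3, 0.5, -1.7]
opening: 0.204
```

Call:
servo_tool([
  [0,[0,0,0],[0,0,-2.8]],
  [0,[0,0,0],[0,0,-2.8]],
  [0,[0,0,0],[0,0,-2.7]],
  [0,[0,0,0],[0,0,0]],
  [0,[0,0,0],[0,0,0]],
])

```text
clock: 55.7
eef_pos: [590.5, 26.2, 158.7]
tcp_rot: [-3.141, -0.0, 1.66]
contact_force: [-0.2, 0.2, -2.6]
opening: 0.21
```

Call:
servo_tool([
  [0,[-3.5,3,0],[0,0,0]],
  [0,[0,0,15],[0,0,0]],
  [0,[0,0,12],[0,0,0]],
  [0,[0,0,6],[0,0,0]],
  [0,[0,0,2],[0,0,0]],
  [0,[0,0,0],[0,0,0]],
  [0,[0,0,0],[0,0,0]],
])

```text
clock: 56.58
eef_pos: [594.4, 22.9, 124.6]
tcp_rot: [3.141, 0.0, 1.661]
contact_force: [-0.1, -0.3, -2.1]
opening: 0.205
```

```bash
python3 - <<'E'
from h import *
s=sense();print(s["eef_pos"],s["tcp_rot"],s["contact_force"],s["opening"])
f=snap("scene","s14");print("scene",mrect("scene","lid_c",131))
g=snap("top","t14");print("top",mrect("top","lid_c",131))
a=cv2.resize(f[165:255,245:345],None,fx=4,fy=4,interpolation=cv2.INTER_CUBIC)
b=cv2.resize(g[180:270,230:330],None,fx=4,fy=4,interpolation=cv2.INTER_CUBIC)
cv2.imwrite("pics/c14.png",np.hstack([a,b]))
E
```

```text
[594.44906968  22.94981663 124.55899251] [3.14096010e+00 8.49043464e-06 1.66129517e+00] [-0.09056558 -0.2814278  -2.08754467] 0.2046350177271722
scene [(0.59, array([593.5,  24.9]), array([143.7, 190.8]), 4.7)]
top [(0.84, array([588.2,  65.7]), array([49.1, 63.5]), 89.8)]
```

Call:
servo_tool([
  [0,[0,0,3],[0,0,0]],
  [0,[0,0,2],[0,0,0]],
  [0,[0,0,1],[0,0,0]],
  [0,[0,0,0],[0,0,0]],
  [0,[0,0,0],[0,0,0]],
])

```text
clock: 57.4
eef_pos: [594.2, 22.9, 118.2]
tcp_rot: [3.142, -0.0, 1.661]
contact_force: [0.4, -0.3, -1.8]
opening: 0.206
```

Call:
servo_tool([
  [0,[0,0,1],[0,0,0]],
  [0,[0,0,0],[0,0,0]],
  [0,[0,0,0],[0,0,0]],
])

```text
clock: 57.78
eef_pos: [594.2, 22.9, 117.2]
tcp_rot: [3.142, 0.0, 1.661]
contact_force: [-0.1, -0.7, -2.5]
opening: 0.211
```

Call:
servo_tool([
  [0,[0,0,1],[0,0,0]],
  [0,[0,0,0],[0,0,0]],
  [0,[0,0,0],[0,0,0]],
])

```text
clock: 58.15
eef_pos: [594.3, 22.9, 116.7]
tcp_rot: [3.141, 0.0, 1.661]
contact_force: [-2.7, -0.4, 6.2]
opening: 0.209
```

Call:
servo_tool([
  [0,[0,0,1],[0,0,0]],
  [0,[0,0,0],[0,0,0]],
  [0,[0,0,0],[0,0,0]],
])

```text
clock: 58.52
eef_pos: [594.3, 22.9, 116.7]
tcp_rot: [3.141, 0.0, 1.661]
contact_force: [-5.6, 0.1, 15.7]
opening: 0.207
```

Contact on the rim. Ease off, release, rise and clear the view.

Call:
servo_tool([
  [0,[0,0,-1.2],[0,0,0]],
  [0,[0,0,0],[0,0,0]],
  [40,[0,0,0],[0,0,0]],
  [40,[0,0,0],[0,0,0]],
  [40,[0,0,0],[0,0,0]],
  [40,[0,0,-20],[0,0,0]],
  [40,[0,0,-50],[0,0,0]],
  [40,[0,0,-40],[0,0,0]],
])

```text
clock: 59.52
eef_pos: [594.3, 22.9, 227.9]
tcp_rot: [3.141, 0.0, 1.661]
contact_force: [0.6, -0.0, 1.0]
opening: 0.473
```

Call:
servo_tool([
  [40,[-50,-20,0],[0,0,0]],
  [40,[-50,-25,0],[0,0,0]],
  [40,[-50,-25,0],[0,0,0]],
  [40,[-50,-25,0],[0,0,0]],
  [40,[-50,-25,0],[0,0,0]],
  [40,[-30,-10,0],[0,0,0]],
  [40,[0,0,0],[0,0,0]],
  [40,[0,0,0],[0,0,0]],
])

```text
clock: 60.52
eef_pos: [490.1, -267.2, 226.2]
tcp_rot: [-3.141, -0.001, 1.661]
contact_force: [0.4, -0.3, 0.4]
opening: 0.472
```

```bash
python3 - <<'E'
from h import *
s=sense();print(s["eef_pos"],s["contact_force"])
f=snap("scene","s15");print("scene",mrect("scene","lid_c",127),mrect("scene","box_c",117),mrect("scene","weight_c",76))
g=snap("top","t15");print("top",mrect("top","lid_c",127),mrect("top","box_c",117))
a=cv2.resize(f[155:255,250:400],None,fx=5,fy=5,interpolation=cv2.INTER_CUBIC)[:300*2-200]
a=cv2.resize(f[165:245,250:400],None,fx=5,fy=5,interpolation=cv2.INTER_CUBIC)
cv2.imwrite("pics/c15.png",np.hstack([cv2.resize(f[165:245,245:345],(500,400),interpolation=cv2.INTER_CUBIC),cv2.resize(g[185:265,240:300],(300,400),interpolation=cv2.INTER_CUBIC)]))
E
```

```text
[ 490.05531292 -267.15423009  226.19657323] [ 0.35353309 -0.31276042  0.37828269]
scene [(0.94, array([590.2,  -3.5]), array([143.8, 188.2]), 4.2)] [(0.61, array([646.8,  53.7]), array([133.2, 252. ]), 42.4)] [(0.49, array([469.1, 350.9]), array([40.7, 74.3]), 51.4)]
top [(0.87, array([587.7,  -2.7]), array([147.1, 190. ]), 5.1)] [(0.86, array([581.6, 106.7]), array([146.3,  27.1]), 4.5), (0.2, array([384. , 543.7]), array([ 72.8, 129.3]), 8.5)]
```

View pics/c15.png

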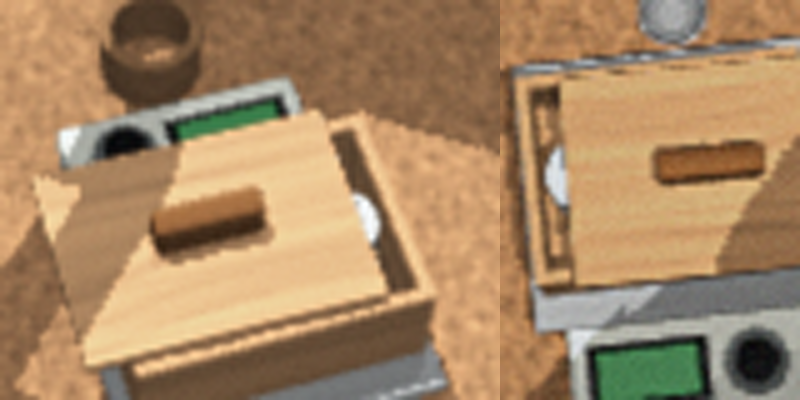

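The lid was knocked about 27 mm toward −y (the announced disturbance). In the top view the bar is at (709,163) in the crop and the box edge shows at left. Measure and mend.

```bash
python3 - <<'E'
from h import *
t=lambda x,y,z: ray("top",(240+(x-500)/5-.4,185+y/5-.4),z)[:2].round(1)
s=lambda x,y,z: ray("scene",(245+x/5-.4,165+y/5-.4),z)[:2].round(1)
print("bar",t(709,162,155),s(212,212,155),"(scene bar top mid)")
print("lid left edge mid",(t(560,80,127)+t(572,285,127))/2)
print("box left rim mid",(t(516,72,117)+t(536,290,117))/2)
print("expected box left mid",np.array([594,23])+95*np.array([-.087,.996]))
R=sense();print(R["eef_pos"],R["tcp_rot"])
E
```

```text
bar [587.5  -2.7] [591.1  -1.4] (scene bar top mid)
lid left edge mid [581.1  91.3]
box left rim mid [584.35 118.5 ]
expected box left mid [585.735 117.62 ]
[ 490.24871052 -267.07436648  226.38679933] [-3.14157400e+00 -3.31484729e-05  1.66227291e+00]
```

Call:
servo_tool([
  [50,[30,14,0],[0,0,0]],
  [50,[45,22,0],[0,0,0]],
  [50,[50,24,0],[0,0,0]],
  [50,[50,24,0],[0,0,0]],
  [50,[45,22,0],[0,0,0]],
  [50,[24,12,0],[0,0,0]],
  [50,[10,5,0],[0,0,0]],
  [50,[0,0,0],[0,0,0]],
])

```text
clock: 61.88
eef_pos: [589.5, -3.5, 226.3]
tcp_rot: [-3.141, 0.0, 1.662]
contact_force: [0.4, -0.3, 0.6]
opening: 0.586
```

Call:
servo_tool([
  [50,[0,0,0],[0,0,0]],
  [50,[0,0,20],[0,0,0]],
  [50,[0,0,20],[0,0,0]],
  [50,[0,0,0],[0,0,0]],
  [50,[0,0,0],[0,0,0]],
])

```text
clock: 62.5
eef_pos: [589.8, -4.3, 187.1]
tcp_rot: [3.141, 0.0, 1.66]
contact_force: [-0.0, -0.3, -1.6]
opening: 0.582
```

```bash
python3 - <<'E'
from h import *
s=sense();print(s["eef_pos"],s["tcp_rot"])
f=snap("scene","s16");print("scene",mrect("scene","lid_c",127))
E
```

```text
[589.84067182  -4.29773207 187.14607906] [3.14086392e+00 1.22550354e-04 1.66035389e+00]
scene [(0.8, array([590.3,  -4. ]), array([143.8, 190.2]), 3.6), (0.46, array([840.6,  -9.6]), array([ 45.9, 181.9]), 77.7)]
```

Unmoved since the last look. Descend to 118 and grip with moderate force so the box is not dragged.

Call:
servo_tool([
  [50,[1,0,30],[0,0,0]],
  [50,[0,0,25],[0,0,0]],
  [50,[0,0,10],[0,0,0]],
  [50,[0,0,4],[0,0,0]],
  [50,[0,0,0],[0,0,0]],
  [0,[0,0,0],[0,0,0]],
  [0,[0,0,0],[0,0,0]],
  [0,[0,0,0],[0,0,0]],
], force=80)

```text
clock: 63.6
eef_pos: [590.1, -2.6, 118.4]
tcp_rot: [3.14, 0.0, 1.661]
contact_force: [-0.6, -0.1, 5.9]
opening: 0.206
```

Call:
servo_tool([
  [0,[0,0,0],[0,0,0]],
  [0,[0,0,0],[0,0,0]],
])

```text
clock: 63.85
eef_pos: [590.1, -2.6, 118.5]
tcp_rot: [3.14, 0.0, 1.661]
contact_force: [-2.0, 0.2, 6.0]
opening: 0.21
```

Call:
servo_tool([
  [0,[0,0,-8],[0,0,0]],
  [0,[0,0,-8],[0,0,0]],
  [0,[8,2,0],[0,0,0]],
  [0,[10,2,0],[0,0,0]],
  [0,[8,2,0],[0,0,0]],
  [0,[0,0,0],[0,0,0]],
  [0,[0,0,0],[0,0,0]],
  [0,[0,0,0],[0,0,0]],
])

```text
clock: 64.85
eef_pos: [593.0, 23.6, 133.3]
tcp_rot: [-3.141, 0.0, 1.661]
contact_force: [-0.1, 0.4, -2.7]
opening: 0.208
```

```bash
python3 - <<'E'
from h import *
s=sense();print(s["eef_pos"],s["tcp_rot"],s["contact_force"],s["opening"])
f=snap("scene","s17");print("scene",mrect("scene","lid_c",s["eef_pos"][2]-118.5+127))
E
```

```text
[593.03313013  23.60159265 133.30869316] [-3.14141655e+00  6.79535636e-05  1.66112653e+00] [-0.12899763  0.38499031 -2.70432248] 0.20769438339924132
scene [(0.9, array([595.2,  25. ]), array([146.5, 190.5]), 4.6)]
```

Aligned; lower it.

Call:
servo_tool([
  [0,[0,0.5,6],[0,0,0]],
  [0,[0,0,5],[0,0,0]],
  [0,[0,0,2],[0,0,0]],
  [0,[0,0,1],[0,0,0]],
  [0,[0,0,0],[0,0,0]],
  [0,[0,0,0],[0,0,0]],
])

```text
clock: 65.7
eef_pos: [593.7, 23.9, 119.5]
tcp_rot: [3.141, 0.0, 1.661]
contact_force: [-0.1, -0.1, -2.1]
opening: 0.209
```

Call:
servo_tool([
  [0,[0,0,1],[0,0,0]],
  [0,[0,0,0],[0,0,0]],
  [0,[0,0,0],[0,0,0]],
])

```text
clock: 66.08
eef_pos: [593.7, 23.9, 118.5]
tcp_rot: [3.141, 0.0, 1.661]
contact_force: [0.2, 0.4, -1.3]
opening: 0.211
```

Call:
servo_tool([
  [0,[0,0,1],[0,0,0]],
  [0,[0,0,0],[0,0,0]],
  [0,[0,0,0],[0,0,0]],
])

```text
clock: 66.45
eef_pos: [593.8, 23.9, 118.4]
tcp_rot: [3.141, 0.0, 1.661]
contact_force: [-2.6, -0.2, 7.8]
opening: 0.206
```

Call:
servo_tool([
  [0,[0,0,-0.7],[0,0,0]],
  [0,[0,0,0],[0,0,0]],
  [40,[0,0,0],[0,0,0]],
  [40,[0,0,0],[0,0,0]],
  [40,[0,0,0],[0,0,0]],
  [40,[0,0,-20],[0,0,0]],
  [40,[0,0,-50],[0,0,0]],
  [40,[0,0,-40],[0,0,0]],
])

```text
clock: 67.45
eef_pos: [593.8, 23.9, 229.6]
tcp_rot: [3.141, 0.0, 1.661]
contact_force: [0.2, -0.2, -0.6]
opening: 0.473
```

Call:
servo_tool([
  [40,[-50,-20,0],[0,0,0]],
  [40,[-50,-25,0],[0,0,0]],
  [40,[-50,-25,0],[0,0,0]],
  [40,[-50,-25,0],[0,0,0]],
  [40,[-50,-25,0],[0,0,0]],
  [40,[-50,-10,0],[0,0,0]],
  [40,[-20,0,0],[0,0,0]],
  [40,[0,0,0],[0,0,0]],
])

```text
clock: 68.45
eef_pos: [493.2, -307.3, 227.8]
tcp_rot: [3.142, -0.0, 1.659]
contact_force: [0.4, -1.2, 1.1]
opening: 0.47
```

```bash
python3 - <<'E'
from h import *
s=sense();print(s["eef_pos"],s["contact_force"])
f=snap("scene","s18");print("scene",mrect("scene","lid_c",127),"box",[ (b["conf"],w("scene",b["centre"]).round(0)) for b in boxes_of("scene","box_c")])
print("weight",[ (b["conf"],w("scene",b["centre"]).round(0)) for b in boxes_of("scene","weight_c")],"tins",[ (b["conf"],w("scene",b["centre"]).round(0)) for b in boxes_of("scene","tin_1_c")])
g=snap("top","t18");print("top",mrect("top","lid_c",127),mrect("top","weight_c",76))
cv2.imwrite("pics/c18.png",np.hstack([cv2.resize(f[165:245,250:350],(500,400)),cv2.resize(g[185:265,240:310],(350,400))]))
# top: expected box rim / lid corners vs observed edge rows, print gray profiles across the +y end and the -x side
def box(z,hx,hy):
    c,sn=np.cos(.089),np.sin(.089)
    return [proj("top",(593.8+c*a-sn*b,23.4+sn*a+c*b,z)).round(1) for a,b in[(hx,hy),(hx,-hy),(-hx,-hy),(-hx,hy)]]
print("lid exp",box(127,70,95));
m=max(trace("top","lid_c"),key=lambda t:t["conf"])["mask"].astype(np.uint8)
k=max(cv2.findContours(m,0,1)[0],key=cv2.contourArea);print("lid obs",cv2.boxPoints(cv2.minAreaRect(k)).round(1).tolist())
E
```

```text
[ 493.1703832  -307.33088759  227.8423209 ] [ 0.43780026 -1.20871613  1.1386452 ]
scene [(0.69, array([595. ,  22.9]), array([144. , 190.1]), 4.7)] box [(0.81, array([665.,  13.,  85.]))]
weight [(0.61, array([447., 357.,  51.]))] tins [(0.72, array([787.,   2.,  13.]))]
top [(0.59, array([593.7,  25.2]), array([147.2, 193.5]), 3.2)] [(0.63, array([436.2, 357.4]), array([51. , 43.2]), 89.0)]
lid exp [array([242.8, 199.1]), array([299.7, 193.2]), array([304.6, 234.7]), array([246.6, 240.9])]
lid obs [[242.0, 197.6999969482422], [300.3999938964844, 192.8000030517578], [304.1000061035156, 236.6999969482422], [245.60000610351562, 241.5]]
```

```bash
python3 - <<'E'
from h import *
grab_frame("scene")
t=trace("scene","box_c");m=t[0]["mask"].astype(np.uint8);print(t[0]["conf"],m.sum())
k=max(cv2.findContours(m,0,1)[0],key=cv2.contourArea)
ap=cv2.approxPolyDP(k,2.0,True)[:,0];print(ap.tolist())
c,sn=np.cos(.089),np.sin(.089)
for z in(117,45):print(z,[proj("scene",(593.8+c*a-sn*b,23.4+sn*a+c*b,z)).round(1).tolist() for a,b in[(70,95),(70,-95),(-70,-95),(-70,95)]])
print("lid",mrect("scene","lid_c",127))
E
```

```text
0.83 642
[[330, 226], [306, 233], [270, 237], [273, 249], [279, 249], [326, 235]]
117 [[331.4, 224.2], [271.4, 239.9], [259.3, 201.8], [316.6, 187.7]]
45 [[329.1, 235.3], [271.8, 250.4], [260.1, 213.5], [315.0, 199.8]]
lid [(0.64, array([595. ,  22.3]), array([144.6, 191.3]), 4.7)]
```

The box face matches the expected pose within about 2 px, except one lower-right corner about 3 px out. The lid is steady on it, so hand in.

```bash
python3 -c "
from rig import *
print(sign_off())"
```

```text
the job is handed in; nothing more can be done
None
```

I handed the job in at about 69 s of robot time, with every step done as far as my checks show; the hand-in gives no verdict.

**What was done, in order:**
- Stood the check weight on the rubber pad.
- Set the box on the weighing plate, empty and let go.
- Pressed tare. The force rose to 8.4 N at the stop, with about 6 mm of travel.
- Stood all three tins in the box.
- Closed the box with its lid.

**What went wrong and was mended:**
- **Missed lid grasp:** the first try closed above the grip bar. A probe onto the bar's top showed the fingertips about 23 mm above what the height reading implied, so I gripped again deeper. That probe pressed on the bar with 24 N.
- **Lid displaced:** after I first placed it, the lid was pushed about 27 mm to one side. I picked it up and set it back.

**Last checks:**
- **Lid:** the two cameras put it at about (595, 22–23) and (594, 25) mm, yaw 4.7° and 3.2°. The box should be at about (594, 23) mm, yaw about 5°. Both camera readings are inside the 10 mm and 0.1 rad limits.
- **Box:** its visible face matched that expected position within about 2 px, apart from one lower-right corner that was about 3 px out.
- **Weight:** upright on the pad in the pictures. The networks' raw centre read about 11–13 mm off the pad centre, most likely because they see the upper, camera-side surface.
- **Not checked at the end:** I could not see the tins under the lid. I last saw them upright in the box, just before the lid went on. The final picture was not viewed because the viewing limit was used up, so those last checks are numbers only.

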